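# Load the power module and start its test

## Robot

A 6-joint arm with a two-finger parallel gripper is mounted at the origin on the work surface. World frame = base frame: x ahead of the robot, y to its left, z up, the work surface at z = 0. Lengths are in m, angles in rad, forces in N, time in s.
With the tool pointing down it reaches from about 0.3 to 0.85 m from the base axis. Payload 4.2 kg.
Tool frame: the origin (TCP) lies midway between the tips of the shut fingers; the grasp point (between the pads) lies 19 mm behind it; z points along the fingers, y is the direction in which the jaws open and shut (so a half turn about z gives the same grasp; the last joint's range is limited). The gripper opens to 91 mm and grips with 3 to 60 N. Pads are 32 mm wide; open, the fingers measure 118 mm over their backs; the gripper's body (76 mm by 178 mm) begins 60 mm behind the grasp point.
Start: joints at [-0.02, 0.32, 1.565, -0, 1.257, -0.02], TCP at [0.575, 0, 0.214] pointing down, gripper open.
Joint ranges: [-3.11, 3.11], [-0.84, 2.01], [0.21, 2.61], [-1.34, 4.49], [0.05, 2.63], [-2.56, 2.56]. Speed limits (rad/s): [2.57, 2.57, 3.14, 3.14, 3.14, 3.14].

## Interface

Orientations are given as a unit quaternion [w, x, y, z].
In Python, from workcell import * gives the robot as it stands. The module is installed in compiled form; this text tells all that it offers.
- The arm moves only by the tool move_arm, never from a script. Its argument "series" is a list of rows, each a list of 3 entries, a list of its own where there are three numbers: the finger opening in cm, from 0 to 9.12, then the shift along the tool's x, y, z in cm, then the turn, a rotation vector about the tool's x, y, z in degrees. In form: [[gripper, [x, y, z], [ax, ay, az]], ...]. A call has exactly 10 rows; each row shifts and turns the commanded pose from where the row before left it, along the tool's axes as they then stand; what a row does not reach is not made up. A row lasts 1/10 s, in which the tool goes at most 50 mm and 8.59 degrees, less where a joint would pass 70% of its speed; a pose out of reach is approached as far as the arm can. A call with a gripper value outside its range is refused whole. The fingers move at their own pace and stop on an object; the grip force is fixed at half the most. Time passes only in rows, so rows that do not move let the fingers close, or fill a call up. It gives the time, the measured TCP pose, the force and the opening at its end, in the units of the state.
- get_state(): the state, without advancing time (a new reading comes with each control period).
- capture(name): name is "scene" or "side" or "wrist"; returns a dict with "image" (420x560x3 uint8, blue, green, red), "fx", "fy", "cx", "cy" (pixels), "dist_coeffs" ([k1, k2, p1, p2, k3] as OpenCV has them; the pictures are not rectified), "rvec" (rotation vector, rad) and "tvec" (3), from world to camera coordinates, as OpenCV has them; the wrist camera has in their place "mount" (4x4, takes a point from camera to tool coordinates, whose origin is the TCP and whose axes are the flange's). Camera axes: x right, y down, z forward; pixel columns grow to the right and rows downward; lengths in m; the calibration is good to about 2 mm. A picture is of the moment at which its call begins: read the wrist's pose just before it. There is no depth.
- job_done(): hands the job in, once; it reports no verdict.
The state is a dict: "t": time; "joint_positions": joint angles; "qvel": joint speeds; "tau": joint torques, N m; "position": TCP position; "orientation": TCP orientation; "wrist_force": force on the tool from outside, world axes, zero at the start; "moment": the same for the moment, N m; "finger_gap": finger opening in m.
Only numpy, scipy, OpenCV 4.12 (cv2) and the standard library are available. Lean on these libraries where they do the work, as an engineer would, in place of code of your own. Each camera call takes 0.05 s, during which the arm holds its last target.

## Task

Take the metal power module out of its cradle and lower it gently, upright, into the nest of the test station until it sits flat, and let go; the cradle frees only its long sides and the nest only its ends, so set it down upright on the bench in between and take it again the other way. Then slide the station's dust cover fully open by its tab, press the button under it right down, let it spring back, and slide the cover fully shut again. Leave the other things on the bench where they are.

Things in the scene. Friction and masses are not known exactly. Their poses are not given: they have to be found in the camera images.
- module: the power module: a plain metal block, 62 mm (its x) by 38 mm (its y) by 50 mm high, 0.15 to 0.3 kg, two small brass studs (3 mm high) on top. Origin at the centre of its underside, z up. It starts standing in the cradle; either way round fits the nest. The strip of bench between cradle and station, straight ahead of the robot (0.45 to 0.61 m from its base axis, 50 mm to either side), is always clear.
- cradle: the fixed black plastic cradle, base 90 by 54 mm, origin at the centre of its underside on the bench. Its floor, where the module stands, is 6 mm up. Upright cheeks at its two x ends reach the height of the module's top, 33 mm either side of the centre and 7 mm thick; the two long sides are open but for lips that reach 11 mm above the bench, with their outer faces 25.5 mm from the centre line. The module stands with its x along the cradle's x.
- station: the fixed test station: dark steel base plate 160 by 160 mm, 8 mm thick, origin at the centre of its underside on the bench, x and y along its edges. The black plastic nest is on its -y half (centre y = -40 mm), a white control panel on its +y half (150 mm along x, 74 mm wide, centre y = +40 mm, deck 38 mm above the bench, with two rails along x, 60 mm apart inside, up to 50 mm).
- nest (a point): centre of the nest's floor, 8 mm above the bench, axes as the station's. The module stands here with its x along the station's x. Side walls along x, 62 mm long and 50 mm high (as high as the module's top), stand 43 mm apart, each 6 mm thick; at the two x ends there are only lips 6 mm high, 68 mm apart inside, 5 mm thick.
- cover (a joint): travel in m of the aluminium dust cover along the station's +x: 0 = shut over the button, 0.07 = fully open at its stop. It starts shut or up to 10 mm ajar. It stays where it is left, friction about 1.5 N.
- cover_tab (a point): top centre of the upright tab on the middle of the cover, 82 mm above the bench; it moves with the cover, axes as the station's. The tab is 10 mm thick (x), 32 mm wide (y) and 28 mm high; the cover plate below it is 68 mm (x) by 72 mm (y), its top 54 mm above the bench.
- button (a joint): travel in m of the button, straight down: 0 = up, 0.006 = fully down, which takes about 4 N; it springs back.
- button_top (a point): top centre of the round black button, 28 mm across, 46 mm above the bench when up, 8 mm above the panel's deck. It lies under the tab when the cover is shut (station x = -35 mm, y = +40 mm).
- transformer: bystander: a small transformer, steel core 44 x 36 x 30 mm with copper winding; leave it alone
- tape: bystander: a ring of adhesive tape lying flat, 64 mm across, 19 mm high; leave it alone
- screwdriver: bystander: a lying screwdriver; leave it alone
- brush: bystander: a lying brush; leave it alone
- cleaner: bystander: a white bottle 140 mm tall; leave it alone
Things that resemble listed ones, but are neither listed nor needed, are in the scene too. What is shaped like the module but turquoise is not meant.

How it is judged:
On the way, in this order (a step that is already met when the one before it is completed fails the run):
1. the module sits flat in the nest and is let go (horizontal distance between module and nest below 0.006 m and z of module in the frame of nest between -0.003 and 0.003 m and angle between module's own z axis and vertical below 0.06 rad and angle between the x axis of module and the x axis of station, either way round below 0.15 rad and contact force between the fingers and module below 0.1 N), for 0.2 s.
2. the cover is fully open (more than 60 mm of its 70) (value of joint cover above 0.06 m), for 0.1 s.
3. the button is pressed down (more than 4.5 mm of its 6) with the cover open (value of joint button above 0.0045 m and value of joint cover above 0.05 m), for 0.05 s.
4. the cover is shut again, the button up (value of joint cover below 0.004 m and value of joint button below 0.0015 m), for 0.2 s.
At the end, for the whole second after the job is handed in: The module rests in the nest, released and still: within 6 mm of the nest's centre in plan, within 3 mm of its floor, upright to 0.06 rad and its length along the nest's to 0.15 rad; the cover is shut to within 4 mm and the button is up to within 1.5 mm (all of step 1 and all of step 4 and linear speed of module below 0.02 m/s); the robot touches nothing.
It fails at once if the module is dropped into the nest (faster than 0.4 m/s in or just above it) (horizontal distance between module and nest below 0.02 m and z of module in the frame of nest below 0.05 m and linear speed of module above 0.4 m/s).
It fails at once if the transformer, tape, screwdriver, brush or bottle is moved by more than 30 mm (distance of any of transformer, tape, screwdriver, brush, cleaner from where it was at the start of the episode above 0.03 m).
It also fails if it takes over 72 s, if anything falls off the work surface, if the arm or the gripper's body presses on something with over 40 N, if the wrist force passes 120 N, or if a joint passes its speed limit or range.

## Working session

There is one attempt and no reset: what is moved stays moved. The work goes in short steps, Python scripts to look and compute and a tool call to move; the robot and the scene stay as the last step left them, time stands still between calls to the robot, and variables do not carry over. Pictures are saved under pics/ and viewed, and the job is handed in when it is done.

Besides the shell and the picture viewer there is one more tool, called as a command line: name --argument value ..., lists and objects as JSON in quotes. move_arm: Moves the arm, as the interface text tells. Its arguments: {"type":"object","properties":{"series":{"type":"array","items":{"type":"array"}}},"required":["series"]}

```bash
mkdir -p pics; ls; cat > h.py <<'E'
import numpy as np, cv2, json
from workcell import *
def cap(n, save):
    s=get_state(); c=capture(n); cv2.imwrite('pics/%s.png'%save,c['image']);
    d={k:(np.asarray(v).tolist()) for k,v in c.items() if k!='image'}
    d['pos']=list(map(float,s['position'])); d['ori']=list(map(float,s['orientation']))
    json.dump(d,open('pics/%s.json'%save,'w')); return c,s
def q2R(q):
    from scipy.spatial.transform import Rotation as R
    return R.from_quat([q[1],q[2],q[3],q[0]]).as_matrix()
def load(save):
    d=json.load(open('pics/%s.json'%save)); K=np.array([[d['fx'],0,d['cx']],[0,d['fy'],d['cy']],[0,0,1]])
    if 'mount' in d:
        M=np.array(d['mount']); T=np.eye(4); T[:3,:3]=q2R(d['ori']); T[:3,3]=d['pos']; W=T@M; Rcw=W[:3,:3]; o=W[:3,3]
    else:
        Rm=cv2.Rodrigues(np.array(d['rvec']).ravel())[0]; Rcw=Rm.T; o=-Rm.T@np.array(d['tvec']).ravel()
    return K,np.array(d['dist_coeffs']).ravel(),Rcw,o
def rays(save,px):
    K,D,R,o=load(save); p=cv2.undistortPoints(np.array(px,float).reshape(-1,1,2),K,D).reshape(-1,2)
    d=(R@np.c_[p,np.ones(len(p))].T).T; return o,d/np.linalg.norm(d,axis=1)[:,None]
def plane(save,px,z):
    o,d=rays(save,px); return o+d*((z-o[2])/d[:,2])[:,None]
def proj(save,P):
    K,D,R,o=load(save); rv=cv2.Rodrigues(R.T)[0]; return cv2.projectPoints(np.array(P,float).reshape(-1,3),rv,-R.T@o,K,D)[0].reshape(-1,2)
def tri(obs):
    A=np.zeros((3,3));b=np.zeros(3);L=[]
    for s,p in obs:
        o,d=rays(s,[p]); d=d[0]; M=np.eye(3)-np.outer(d,d); A+=M;b+=M@o; L.append((o,d))
    X=np.linalg.solve(A,b); return X,[float(np.linalg.norm(np.cross(X-o,d))) for o,d in L]
E
python3 - <<'E'
from h import *
print(get_state())
for n in ['scene','side','wrist']:
    c,s=cap(n,n+'0'); print(n,load(n+'0')[3],load(n+'0')[2][:,2])
print(c['mount'])
E
```

```text
pics
{'t': 0.0, 'joint_positions': array([-2.00116117e-02,  3.20286286e-01,  1.56566366e+00,  4.90478719e-06,
        1.25742160e+00, -1.99979976e-02]), 'qvel': array([-0.0019774 , -0.00161189,  0.00109098,  0.00094174, -0.00021461,
        0.00103134]), 'tau': array([-5.01459035e-04, -4.12465632e+01, -2.31973493e+01,  7.28826877e-02,
        4.58198413e-02, -1.41870069e-04]), 'position': array([5.74490527e-01, 5.85328081e-06, 2.13129489e-01]), 'orientation': array([-6.43003860e-04,  7.07111851e-01,  7.07101152e-01, -6.14544484e-04]), 'wrist_force': array([ 0.1071321 ,  0.60621348, -0.12350935]), 'moment': array([-0.04831807, -0.02289476, -0.01878848]), 'finger_gap': 0.0913635002215326}
scene [ 1.27911087 -0.03294335  0.56088279] [-0.81661274  0.11379662 -0.56585684]
side [-0.12772828  0.85004905  0.69384923] [ 0.58597777 -0.6253344  -0.51535128]
wrist [0.57527889 0.07154923 0.38398214] [-0.0017028  -0.24932071 -0.96841948]
[[-1.15495173e-03 -9.68417342e-01 -2.49332145e-01  7.15482045e-02]
 [ 9.99999321e-01 -1.15716896e-03 -1.37681654e-04  4.39410754e-04]
 [-1.55186118e-04 -2.49332135e-01  9.68418020e-01 -1.70804339e-01]
 [ 0.00000000e+00  0.00000000e+00  0.00000000e+00  1.00000000e+00]]
```

View pics/scene0.png

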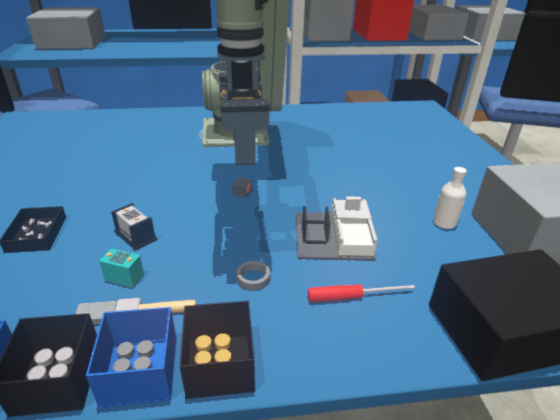

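View pics/side0.png

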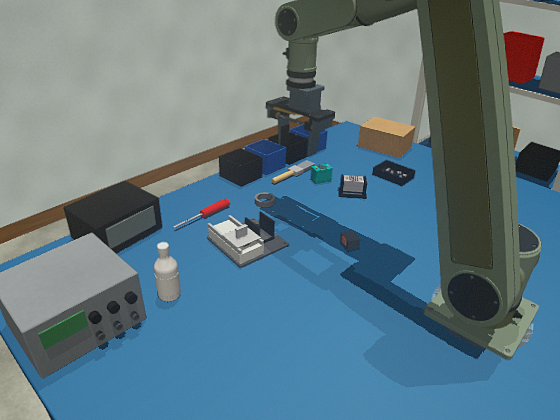

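View pics/wrist0.png

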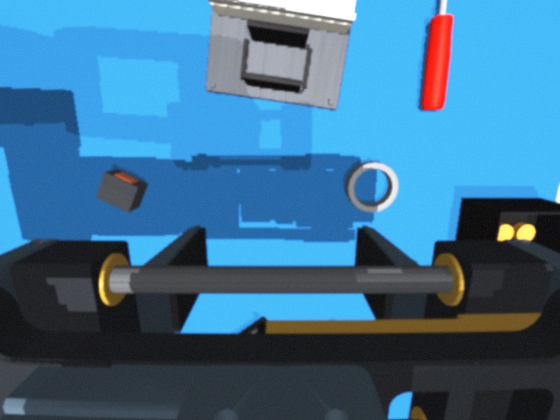

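The scene view shows the module in the black cradle at (132,225), the station at (335,230) with its nest on the left half and panel on the right. The transformer is at (242,187), the tape at (253,275), the turquoise decoy at (122,266), the screwdriver at (360,292) and the bottle at (450,205). I'll enlarge the crops and get coarse positions.

```bash
python3 - <<'E'
from h import *
a=cv2.imread('pics/scene0.png');b=cv2.imread('pics/side0.png')
c1=cv2.resize(a[185:295,90:190],None,fx=4,fy=4,interpolation=cv2.INTER_CUBIC)
c2=cv2.resize(a[185:285,285:385],None,fx=4,fy=4,interpolation=cv2.INTER_CUBIC)
c3=cv2.resize(b[160:270,200:300],None,fx=4,fy=4,interpolation=cv2.INTER_CUBIC)
c4=cv2.resize(b[160:210,310:400],None,fx=4,fy=4,interpolation=cv2.INTER_CUBIC)
cv2.imwrite('pics/z1.png',np.hstack([c1[:400],c2]));
h=np.zeros((440,760,3),np.uint8);h[:,:400]=c3;h[:200,400:]=c4;cv2.imwrite('pics/z2.png',h)
for n,p in [('cradle',(132,228)),('transf',(242,187)),('tape',(253,275)),('station',(335,240)),('green',(122,268)),('bottle',(448,222)),('sd1',(312,295)),('sd2',(412,289)),('dcy',(35,230)),('brush',(170,306))]:
    print(n,plane('scene0',[p],0.02).round(3))
E
```

```text
cradle [[ 0.529 -0.241  0.02 ]]
transf [[0.382 0.003 0.02 ]]
tape [[0.702 0.005 0.02 ]]
station [[0.614 0.183 0.02 ]]
green [[ 0.656 -0.24   0.02 ]]
bottle [[0.577 0.451 0.02 ]]
sd1 [[0.764 0.105 0.02 ]]
sd2 [[0.769 0.289 0.02 ]]
dcy [[ 0.516 -0.442  0.02 ]]
brush [[ 0.763 -0.142  0.02 ]]
```

View pics/z1.png

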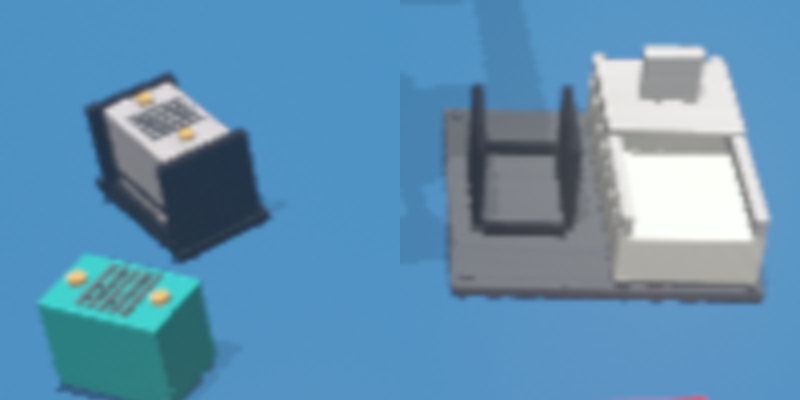

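View pics/z2.png

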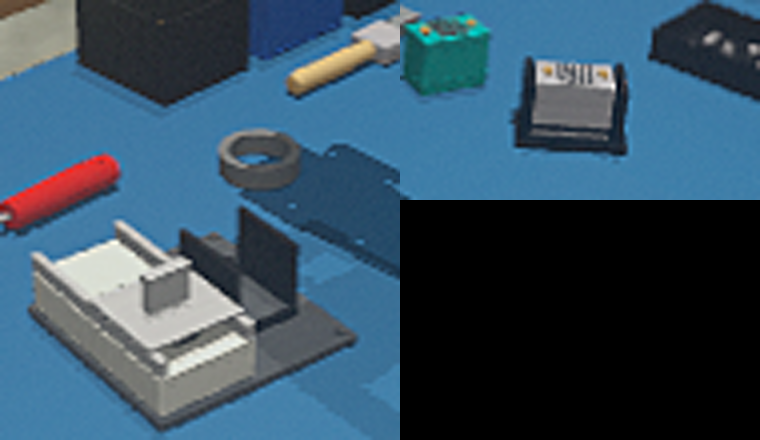

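```bash
python3 - <<'E'
from h import *
# studs scene z1 crop coords /4 + (90,185)
s=[(90+145/4,185+98/4),(90+187/4,185+134/4)]
P=plane('scene0',s,0.059);print(P.round(4),np.degrees(np.arctan2(*(P[1]-P[0])[[1,0]])),P.mean(0))
# side studs (crop4 offset 310,160; coords -400)
t=[(310+147/4,160+72/4),(310+203/4,160+72/4)]
Q=plane('side0',t,0.059);print(Q.round(4))
print(tri([('scene0',s[1]),('side0',t[0])]),tri([('scene0',s[0]),('side0',t[1])]))
# station base corners in scene
c=[(285+52/4,185+292/4),(285+760/4-100,185+298/4),(285+43/4,185+110/4)]
c=[(285+(u-400)/4,185+v/4) for u,v in [(452,292),(762,300),(443,112)]]
P=plane('scene0',c,0.008);print(P.round(4))
d=P[1]-P[0];print(np.degrees(np.arctan2(d[1],d[0])),np.linalg.norm(d),np.linalg.norm(P[2]-P[0]))
E
```

```text
[[ 0.5153 -0.2481  0.059 ]
 [ 0.5509 -0.2214  0.059 ]] 36.84045473768106 [ 0.53307876 -0.23477365  0.059     ]
[[ 0.5413 -0.2167  0.059 ]
 [ 0.51   -0.2495  0.059 ]]
(array([ 0.54526267, -0.22292908,  0.05519694]), [8.587657022164851e-05, 8.587657022160476e-05]) (array([ 0.51104155, -0.24995875,  0.05740384]), [0.0012533669395060109, 0.0012533669395059408])
[[0.6489 0.0995 0.008 ]
 [0.6713 0.2539 0.008 ]
 [0.4909 0.1209 0.008 ]]
81.74404350153135 0.15598333305998943 0.15938768709673715
```

```bash
cat >> h.py <<'E'
from scipy.spatial.transform import Rotation as RR
def Rt(phi):
    return RR.from_euler('z',phi,degrees=True).as_matrix()@np.array([[0,1,0],[1,0,0],[0,0,-1.]])
def plan(wps,start=None,g=9.12):
    """wps: list of (pos,phi,nrows,grip) ; print rows"""
    if start is None:
        s=get_state(); p=np.array(s['position']);R=q2R(s['orientation'])
    else: p,R=np.array(start[0],float),Rt(start[1])
    out=[]
    for pos,phi,n,g in wps:
        pos=np.array(pos,float); RT=Rt(phi); p0=p.copy(); rv=RR.from_matrix(R.T@RT).as_rotvec()/n
        for i in range(n):
            tgt=p0+(pos-p0)*(i+1)/n
            d=R.T@(tgt-p)*100; dr=np.round(d,2); a=np.round(np.degrees(rv),1)
            out.append([g,[float(x)+0. for x in dr],[float(x)+0. for x in a]])
            p=p+R@dr/100; R=R@RR.from_rotvec(np.radians(a)).as_matrix()
    for k in range(0,len(out),10):
        print(json.dumps(out[k:k+10]))
    print('end',p.round(4))
def st():
    s=get_state(); R=q2R(s['orientation']); R0=Rt(0).T; 
    x=R[:,0]; print('t %.2f'%s['t'],'pos',np.round(s['position'],4),'phi %.2f'%np.degrees(np.arctan2(-x[0],x[1])),'tilt',R[:2,2].round(4),'F',np.round(s['wrist_force'],2),'M',np.round(s['moment'],2),'gap %.4f'%s['finger_gap'])
E
python3 -c "
from h import *
st();plan([([0.53,-0.236,0.2],-53,10,9.12)])"
```

```text
t 0.15 pos [0.5746 0.     0.2133] phi -0.00 tilt [-0.0013  0.    ] F [-0.02  0.17  1.16] M [ 0.03  0.02 -0.05] gap 0.0911
[[9.12, [-2.36, -0.45, 0.13], [0.0, 0.0, 5.3]], [9.12, [-2.39, -0.22, 0.14], [0.0, 0.0, 5.3]], [9.12, [-2.4, -0.01, 0.13], [0.0, 0.0, 5.3]], [9.12, [-2.4, 0.22, 0.13], [0.0, 0.0, 5.3]], [9.12, [-2.36, 0.44, 0.14], [0.0, 0.0, 5.3]], [9.12, [-2.31, 0.65, 0.13], [0.0, 0.0, 5.3]], [9.12, [-2.24, 0.87, 0.14], [0.0, 0.0, 5.3]], [9.12, [-2.15, 1.06, 0.13], [0.0, 0.0, 5.3]], [9.12, [-2.04, 1.27, 0.13], [0.0, 0.0, 5.3]], [9.12, [-1.92, 1.44, 0.14], [0.0, 0.0, 5.3]]]
end [ 0.53  -0.236  0.2  ]
```

move_arm --series '[[9.12, [-2.36, -0.45, 0.13], [0.0, 0.0, 5.3]], [9.12, [-2.39, -0.22, 0.14], [0.0, 0.0, 5.3]], [9.12, [-2.4, -0.01, 0.13], [0.0, 0.0, 5.3]], [9.12, [-2.4, 0.22, 0.13], [0.0, 0.0, 5.3]], [9.12, [-2.36, 0.44, 0.14], [0.0, 0.0, 5.3]], [9.12, [-2.31, 0.65, 0.13], [0.0, 0.0, 5.3]], [9.12, [-2.24, 0.87, 0.14], [0.0, 0.0, 5.3]], [9.12, [-2.15, 1.06, 0.13], [0.0, 0.0, 5.3]], [9.12, [-2.04, 1.27, 0.13], [0.0, 0.0, 5.3]], [9.12, [-1.92, 1.44, 0.14], [0.0, 0.0, 5.3]]]'

```text
t: 1.15
position: [0.53, -0.2368, 0.2002]
orientation: [-0.0, 0.949, 0.315, -0.0]
wrist_force: [-0.3, 0.5, -0.3]
finger_gap: 0.0912
```

```bash
python3 -c "
from h import *
st();cap('wrist','w1');st()"
```

```text
t 1.15 pos [ 0.53   -0.2368  0.2002] phi -53.22 tilt [-0.0005  0.0003] F [-0.29  0.49 -0.33] M [0.01 0.07 0.04] gap 0.0912
t 1.20 pos [ 0.5293 -0.2403  0.1999] phi -53.48 tilt [-0.0013 -0.0028] F [-0.23 -2.9   0.32] M [-0.13  0.1   0.  ] gap 0.0909
```

View pics/w1.png

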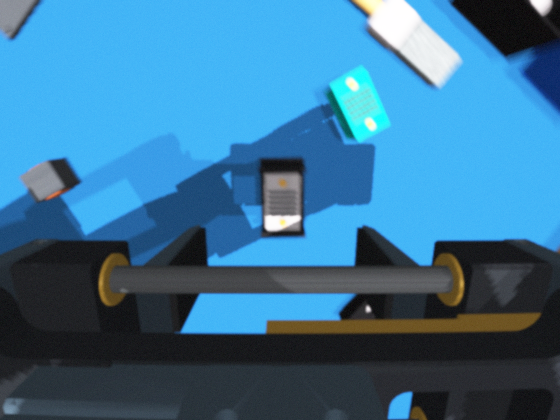

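The wrist view shows the module in its cradle at about (283,197), almost square to the jaws. The arm was still settling, so I'll take another picture.

```bash
python3 -c "
from h import *
capture('side');st();cap('wrist','w2');st()
a=cv2.imread('pics/w2.png')[140:250,230:340];cv2.imwrite('pics/w2z.png',cv2.resize(a,None,fx=5,fy=5,interpolation=cv2.INTER_CUBIC))"
```

```text
t 1.25 pos [ 0.5296 -0.2383  0.1999] phi -53.21 tilt [-0.0011 -0.0005] F [-0.59 -0.73  0.35] M [ 0.05  0.1  -0.04] gap 0.0910
t 1.30 pos [ 0.5299 -0.2368  0.2   ] phi -53.07 tilt [-0.0008  0.0007] F [ 0.32 -0.71 -0.12] M [0.02 0.04 0.05] gap 0.0913
```

View pics/w2z.png

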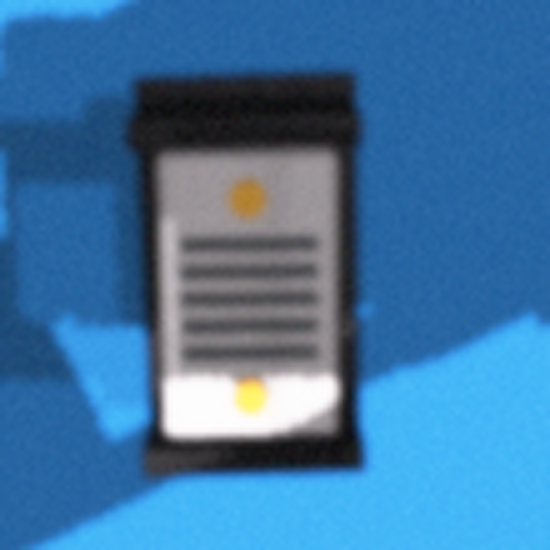

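The close-up shows the module top, with studs at (247,198) and (250,396) in the crop, and black cheeks above and below. Next I'll measure the studs.

```bash
cat > studs.py <<'E'
from h import *
def studs(n,box):
    a=cv2.imread('pics/%s.png'%n); h=cv2.cvtColor(a,cv2.COLOR_BGR2HSV)
    m=((h[...,0]>12)&(h[...,0]<32)&(h[...,1]>110)&(h[...,2]>90)).astype(np.uint8)
    M=np.zeros_like(m);x0,y0,x1,y1=box;M[y0:y1,x0:x1]=m[y0:y1,x0:x1]
    k,l,s,c=cv2.connectedComponentsWithStats(M)
    o=sorted(range(1,k),key=lambda i:-s[i][4])[:2]; print(n,[(c[i].round(2).tolist(),int(s[i][4])) for i in o])
    return sorted([c[i] for i in o],key=lambda p:p[1])
E
python3 - <<'E'
from studs import *
w=studs('w2',(255,165,310,235)); P=plane('w2',w,0.0585); print(P.round(4),P.mean(0).round(4)); d=P[0]-P[1];print(np.degrees(np.arctan2(d[1],d[0])),np.linalg.norm(d))
s=studs('scene0',(110,200,150,230)); t=studs('side0',(335,170,375,190))
for i in (0,1):
    for j in (0,1):
        print(i,j,[ (X.round(4),np.round(r,4)) for X,r in [tri([('w2',w[i]),('scene0',s[1-i]),('side0',t[j])])]])
E
```

```text
w2 [([279.14, 179.29], 35), ([279.76, 218.4], 25)]
[[ 0.5481 -0.2209  0.0585]
 [ 0.514  -0.2471  0.0585]] [ 0.5311 -0.234   0.0585]
37.54504485247066 0.04299623619419965
scene0 [([136.0, 218.0], 1)]
side0 [([346.5, 177.0], 2), ([360.5, 178.0], 2)]Traceback (most recent call last):
  File "<stdin>", line 6, in <module>
IndexError: list index out of range
```

```bash
python3 - <<'E'
from studs import *
w=studs('w2',(255,165,310,235)); s=[(126.25,209.5),(136.75,218.5)]; t=[(346.5,177.5),(360.5,178)]
print(tri([('w2',w[0]),('scene0',s[1]),('side0',t[0])]),tri([('w2',w[1]),('scene0',s[0]),('side0',t[1])]))
# top face edges
o=np.array([230,140]);c=np.array([(158,148),(338,148),(340,432),(162,437)])/5.+o
P=plane('w2',c,0.056);print(P.round(4),P.mean(0).round(4));print(np.linalg.norm(P-np.roll(P,-1,0),axis=1))
for e in (P[1]-P[2],P[0]-P[3]):print(np.degrees(np.arctan2(e[1],e[0])))
st()
E
```

```text
w2 [([279.14, 179.29], 35), ([279.76, 218.4], 25)]
(array([ 0.54710126, -0.22206091,  0.05652881]), [0.0012544990405440055, 0.0003424948828838762, 0.0011262285728908016]) (array([ 0.51251969, -0.2487081 ,  0.0576244 ]), [0.0018899430234633624, 0.0003779065516943843, 0.002041525594793795])
[[ 0.545  -0.2001  0.056 ]
 [ 0.5677 -0.2306  0.056 ]
 [ 0.5181 -0.2692  0.056 ]
 [ 0.4936 -0.2383  0.056 ]] [ 0.5311 -0.2345  0.056 ]
[0.03805969 0.0628854  0.03954343 0.06404544]
37.9344353257157
36.600802175086486
t 1.30 pos [ 0.5299 -0.2368  0.2   ] phi -53.07 tilt [-0.0008  0.0007] F [ 0.32 -0.71 -0.12] M [0.02 0.04 0.05] gap 0.0913
```

The stud height triangulates to 0.057, the top face measures 38 x 63 mm, and the centre is (0.531, -0.234) with yaw 37.5°. These agree with the given sizes. I'll descend now.

```bash
python3 -c "
from h import *
plan([([0.531,-0.2342,0.06],-52.6,5,9.12),([0.531,-0.2342,0.0205],-52.6,3,9.12),([0.531,-0.2342,0.0205],-52.6,2,9.12)])"
```

```text
[[9.12, [0.05, -0.02, 2.8], [0.0, 0.0, -0.1]], [9.12, [0.05, -0.03, 2.8], [0.0, 0.0, -0.1]], [9.12, [0.05, -0.02, 2.8], [0.0, 0.0, -0.1]], [9.12, [0.04, -0.03, 2.8], [0.0, 0.0, -0.1]], [9.12, [0.05, -0.02, 2.8], [0.0, 0.0, -0.1]], [9.12, [0.0, 0.0, 1.32], [0.0, 0.0, 0.0]], [9.12, [0.0, 0.0, 1.32], [0.0, 0.0, 0.0]], [9.12, [0.0, 0.0, 1.31], [0.0, 0.0, 0.0]], [9.12, [0.0, 0.0, 0.0], [0.0, 0.0, 0.0]], [9.12, [0.0, 0.0, 0.0], [0.0, 0.0, 0.0]]]
end [ 0.531  -0.2342  0.0205]
```

move_arm --series '[[9.12, [0.05, -0.02, 2.8], [0.0, 0.0, -0.1]], [9.12, [0.05, -0.03, 2.8], [0.0, 0.0, -0.1]], [9.12, [0.05, -0.02, 2.8], [0.0, 0.0, -0.1]], [9.12, [0.04, -0.03, 2.8], [0.0, 0.0, -0.1]], [9.12, [0.05, -0.02, 2.8], [0.0, 0.0, -0.1]], [9.12, [0.0, 0.0, 1.32], [0.0, 0.0, 0.0]], [9.12, [0.0, 0.0, 1.32], [0.0, 0.0, 0.0]], [9.12, [0.0, 0.0, 1.31], [0.0, 0.0, 0.0]], [9.12, [0.0, 0.0, 0.0], [0.0, 0.0, 0.0]], [9.12, [0.0, 0.0, 0.0], [0.0, 0.0, 0.0]]]'

```text
t: 2.3
position: [0.5321, -0.2337, 0.0215]
orientation: [0.0, 0.947, 0.321, 0.0]
wrist_force: [-0.6, 0.3, 0.1]
finger_gap: 0.091
```

```bash
python3 -c "
from h import *
st();cap('wrist','w3');st()"
```

```text
t 2.30 pos [ 0.5321 -0.2337  0.0215] phi -52.50 tilt [ 0.0009 -0.0003] F [-0.62  0.28  0.09] M [-0.01  0.09  0.02] gap 0.0910
t 2.35 pos [ 0.5323 -0.2339  0.0218] phi -52.50 tilt [ 0.0016 -0.0007] F [ 0.53 -0.2   0.16] M [-0.02  0.08  0.06] gap 0.0916
```

View pics/w3.png

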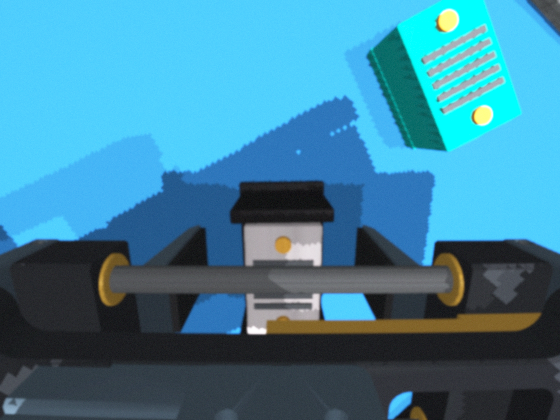

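The module is centred between the fingers (stud at column 283, between 205 and 357). I'll close and start the lift.

move_arm --series '[[3.0, [0, 0, 0], [0, 0, 0]], [3.0, [0, 0, 0], [0, 0, 0]], [3.0, [0, 0, 0], [0, 0, 0]], [3.0, [0, 0, 0], [0, 0, 0]], [3.0, [0, 0, 0], [0, 0, 0]], [3.0, [0, 0, 0], [0, 0, 0]], [3.0, [0, 0, 0], [0, 0, 0]], [3.0, [0, 0, 0], [0, 0, 0]], [3.0, [0, 0, 0], [0, 0, 0]], [3.0, [0, 0, 0], [0, 0, 0]]]'

```text
t: 3.35
position: [0.5318, -0.2337, 0.0211]
orientation: [0.0, 0.947, 0.321, 0.0]
wrist_force: [0.5, -1.1, 0.2]
finger_gap: 0.0377
```

```bash
python3 -c "
from h import *
st()
plan([([0.5325,-0.2338,0.0925],-52.5,5,3.0),([0.531,-0.2,0.11],-52.5,2,3.0),([0.53,-0.0,0.11],-3.6,8,3.0),([0.53,0.0,0.11],-3.6,5,3.0)])"
```

```text
t 3.35 pos [ 0.5318 -0.2337  0.0211] phi -52.50 tilt [ 0.0004 -0.0002] F [ 0.47 -1.09  0.23] M [-0.1   0.   -0.04] gap 0.0377
[[3.0, [0.01, 0.01, -1.43], [0.0, 0.0, 0.0]], [3.0, [0.01, 0.01, -1.43], [0.0, 0.0, 0.0]], [3.0, [0.01, 0.01, -1.42], [0.0, 0.0, 0.0]], [3.0, [0.01, 0.02, -1.43], [0.0, 0.0, 0.0]], [3.0, [0.01, 0.01, -1.43], [0.0, 0.0, 0.0]], [3.0, [0.97, -1.39, -0.88], [0.0, 0.0, 0.0]], [3.0, [0.97, -1.39, -0.87], [0.0, 0.0, 0.0]], [3.0, [1.51, -1.99, 0.0], [0.0, 0.0, -6.1]], [3.0, [1.72, -1.82, 0.0], [0.0, 0.0, -6.1]], [3.0, [1.9, -1.62, 0.0], [0.0, 0.0, -6.1]]]
[[3.0, [2.06, -1.42, 0.0], [0.0, 0.0, -6.1]], [3.0, [2.2, -1.19, 0.0], [0.0, 0.0, -6.1]], [3.0, [2.31, -0.95, 0.0], [0.0, 0.0, -6.1]], [3.0, [2.4, -0.69, -0.01], [0.0, 0.0, -6.1]], [3.0, [2.46, -0.44, 0.0], [0.0, 0.0, -6.1]], [3.0, [0.0, 0.0, 0.0], [0.0, 0.0, 0.0]], [3.0, [0.0, 0.0, 0.0], [0.0, 0.0, 0.0]], [3.0, [0.0, 0.0, 0.0], [0.0, 0.0, 0.0]], [3.0, [0.0, 0.0, 0.0], [0.0, 0.0, 0.0]], [3.0, [0.0, 0.0, 0.0], [0.0, 0.0, 0.0]]]
end [ 0.53 -0.    0.11]
```

Gripped: gap 37.7 mm against the 38 mm width. I'll lift, carry to (0.53, 0), and turn so that the module's x lies along the station's.

```bash
python3 -c "
from h import *
plan([([0.5320,-0.2338,0.0925],-52.5,6,3.0),([0.531,-0.2,0.1],-52.5,2,3.0),([0.53,-0.0,0.06],-98,9,3.0),([0.53,0.0,0.06],-98,3,3.0)])"
```

```text
[[3.0, [0.0, 0.0, -1.19], [0.0, 0.0, 0.0]], [3.0, [0.0, 0.01, -1.19], [0.0, 0.0, 0.0]], [3.0, [0.01, 0.0, -1.19], [0.0, 0.0, 0.0]], [3.0, [0.0, 0.01, -1.19], [0.0, 0.0, 0.0]], [3.0, [0.0, 0.0, -1.19], [0.0, 0.0, 0.0]], [3.0, [0.0, 0.01, -1.19], [0.0, 0.0, 0.0]], [3.0, [0.99, -1.37, -0.38], [0.0, 0.0, 0.0]], [3.0, [0.99, -1.38, -0.37], [0.0, 0.0, 0.0]], [3.0, [1.34, -1.77, 0.44], [0.0, 0.0, 5.1]], [3.0, [1.19, -1.88, 0.45], [0.0, 0.0, 5.1]]]
[[3.0, [1.01, -1.98, 0.44], [0.0, 0.0, 5.1]], [3.0, [0.82, -2.06, 0.45], [0.0, 0.0, 5.1]], [3.0, [0.65, -2.13, 0.44], [0.0, 0.0, 5.1]], [3.0, [0.45, -2.18, 0.44], [0.0, 0.0, 5.1]], [3.0, [0.26, -2.2, 0.45], [0.0, 0.0, 5.1]], [3.0, [0.05, -2.22, 0.44], [0.0, 0.0, 5.1]], [3.0, [-0.13, -2.22, 0.44], [0.0, 0.0, 5.1]], [3.0, [0.0, 0.0, 0.0], [0.0, 0.0, -0.1]], [3.0, [0.0, 0.0, 0.0], [0.0, 0.0, -0.1]], [3.0, [0.0, 0.0, 0.0], [0.0, 0.0, -0.1]]]
end [ 0.53 -0.    0.06]
```

move_arm --series '[[3.0, [0.0, 0.0, -1.19], [0.0, 0.0, 0.0]], [3.0, [0.0, 0.01, -1.19], [0.0, 0.0, 0.0]], [3.0, [0.01, 0.0, -1.19], [0.0, 0.0, 0.0]], [3.0, [0.0, 0.01, -1.19], [0.0, 0.0, 0.0]], [3.0, [0.0, 0.0, -1.19], [0.0, 0.0, 0.0]], [3.0, [0.0, 0.01, -1.19], [0.0, 0.0, 0.0]], [3.0, [0.99, -1.37, -0.38], [0.0, 0.0, 0.0]], [3.0, [0.99, -1.38, -0.37], [0.0, 0.0, 0.0]], [3.0, [1.34, -1.77, 0.44], [0.0, 0.0, 5.1]], [3.0, [1.19, -1.88, 0.45], [0.0, 0.0, 5.1]]]'

```text
t: 4.35
position: [0.53, -0.1532, 0.0909]
orientation: [-0.0, 0.972, 0.234, -0.0]
wrist_force: [0.1, 0.6, -2.1]
finger_gap: 0.038
```

move_arm --series '[[3.0, [1.01, -1.98, 0.44], [0.0, 0.0, 5.1]], [3.0, [0.82, -2.06, 0.45], [0.0, 0.0, 5.1]], [3.0, [0.65, -2.13, 0.44], [0.0, 0.0, 5.1]], [3.0, [0.45, -2.18, 0.44], [0.0, 0.0, 5.1]], [3.0, [0.26, -2.2, 0.45], [0.0, 0.0, 5.1]], [3.0, [0.05, -2.22, 0.44], [0.0, 0.0, 5.1]], [3.0, [-0.13, -2.22, 0.44], [0.0, 0.0, 5.1]], [3.0, [0.0, 0.0, 0.0], [0.0, 0.0, -0.1]], [3.0, [0.0, 0.0, 0.0], [0.0, 0.0, -0.1]], [3.0, [0.0, 0.0, 0.0], [0.0, 0.0, -0.1]]]'

```text
t: 5.35
position: [0.5297, 0.0, 0.0602]
orientation: [0.0, 0.998, -0.07, -0.0]
wrist_force: [-0.1, 0.3, -3.2]
finger_gap: 0.0382
```

```bash
python3 -c "
from h import *
st();cap('wrist','w4');cap('side','s4');st()
a=cv2.imread('pics/w4.png');b=cv2.imread('pics/s4.png')[150:290,190:390]
h=np.zeros((420,800,3),np.uint8);h[:,:400]=cv2.resize(a,(400,420));h[:280,400:]=cv2.resize(b,(400,280));cv2.imwrite('pics/v4.png',h)"
```

```text
t 5.35 pos [0.5297 0.     0.0602] phi -98.03 tilt [-0.0001 -0.0002] F [-0.05  0.3  -3.23] M [ 0.05  0.12 -0.  ] gap 0.0382
t 5.45 pos [ 5.299e-01 -4.000e-04  6.030e-02] phi -98.11 tilt [ 0.0003 -0.0001] F [-0.2   1.03 -1.24] M [ 0.07  0.09 -0.02] gap 0.0376
```

View pics/v4.png

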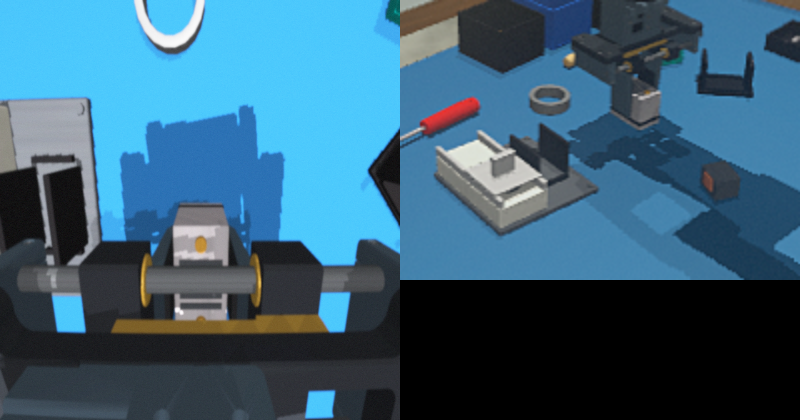

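The module is held upright, about 45 mm above the bench (wrist view, column 200; cradle empty). I'll lower it.

move_arm --series '[[3.0, [0, 0, 0.65], [0, 0, 0]], [3.0, [0, 0, 0.65], [0, 0, 0]], [3.0, [0, 0, 0.65], [0, 0, 0]], [3.0, [0, 0, 0.65], [0, 0, 0]], [3.0, [0, 0, 0.65], [0, 0, 0]], [3.0, [0, 0, 0.65], [0, 0, 0]], [3.0, [0, 0, 0.2], [0, 0, 0]], [3.0, [0, 0, 0.2], [0, 0, 0]], [3.0, [0, 0, 0.1], [0, 0, 0]], [3.0, [0, 0, 0], [0, 0, 0]]]'

```text
t: 6.45
position: [0.53, 0.0001, 0.0161]
orientation: [-0.0, 0.998, -0.071, 0.0]
wrist_force: [-0.5, -0.2, -2.2]
finger_gap: 0.0379
```

```bash
python3 -c "
from h import *
st()"
```

```text
t 6.45 pos [5.30e-01 1.00e-04 1.61e-02] phi -98.09 tilt [ 0.0003 -0.    ] F [-0.5  -0.24 -2.23] M [0.1  0.09 0.01] gap 0.0379
```

The force still shows the full 2.2 N weight, so there's no contact yet. I'll ease it down a little more.

move_arm --series '[[3.0, [0, 0, 0.03], [0, 0, 0]], [3.0, [0, 0, 0.03], [0, 0, 0]], [3.0, [0, 0, 0.03], [0, 0, 0]], [3.0, [0, 0, 0], [0, 0, 0]], [3.0, [0, 0, 0], [0, 0, 0]], [3.0, [0, 0, 0], [0, 0, 0]], [3.0, [0, 0, 0], [0, 0, 0]], [3.0, [0, 0, 0], [0, 0, 0]], [3.0, [0, 0, 0], [0, 0, 0]], [3.0, [0, 0, 0], [0, 0, 0]]]'

```text
t: 7.45
position: [0.5299, 0.0001, 0.0152]
orientation: [-0.0, 0.998, -0.071, 0.0]
wrist_force: [0.4, 0.6, -1.8]
finger_gap: 0.0381
```

```bash
python3 -c "
from h import *
st()"
```

```text
t 7.45 pos [5.299e-01 1.000e-04 1.520e-02] phi -98.10 tilt [0. 0.] F [ 0.45  0.58 -1.79] M [-0.02  0.11 -0.  ] gap 0.0381
```

move_arm --series '[[3.0, [0, 0, 0.03], [0, 0, 0]], [3.0, [0, 0, 0.03], [0, 0, 0]], [3.0, [0, 0, 0.0], [0, 0, 0]], [9.12, [0, 0, 0], [0, 0, 0]], [9.12, [0, 0, 0], [0, 0, 0]], [9.12, [0, 0, 0], [0, 0, 0]], [9.12, [0, 0, 0], [0, 0, 0]], [9.12, [0, 0, 0], [0, 0, 0]], [9.12, [0, 0, 0], [0, 0, 0]], [9.12, [0, 0, 0], [0, 0, 0]]]'

```text
t: 8.45
position: [0.5299, 0.0001, 0.0145]
orientation: [-0.0, 0.998, -0.071, 0.0]
wrist_force: [-0.8, -0.2, 0.2]
finger_gap: 0.0901
```

```bash
python3 -c "
from h import *
st()
plan([([0.53,0,0.10],-98,5,9.12),([0.53,0,0.15],-8,11,9.12),([0.53,0.0,0.15],-8,4,9.12)])"
```

```text
t 8.45 pos [5.299e-01 1.000e-04 1.450e-02] phi -98.10 tilt [ 0.0001 -0.    ] F [-0.85 -0.16  0.17] M [ 0.06  0.18 -0.03] gap 0.0901
[[9.12, [0.0, 0.0, -1.71], [0.0, 0.0, 0.0]], [9.12, [0.0, 0.0, -1.71], [0.0, 0.0, 0.0]], [9.12, [0.0, 0.01, -1.71], [0.0, 0.0, 0.0]], [9.12, [0.01, 0.0, -1.71], [0.0, 0.0, 0.0]], [9.12, [0.0, 0.0, -1.71], [0.0, 0.0, 0.0]], [9.12, [0.0, 0.0, -0.45], [0.0, 0.0, -8.2]], [9.12, [0.0, 0.0, -0.46], [0.0, 0.0, -8.2]], [9.12, [0.0, 0.0, -0.45], [0.0, 0.0, -8.2]], [9.12, [0.0, 0.0, -0.46], [0.0, 0.0, -8.2]], [9.12, [0.0, 0.0, -0.45], [0.0, 0.0, -8.2]]]
[[9.12, [0.0, 0.0, -0.45], [0.0, 0.0, -8.2]], [9.12, [0.0, 0.0, -0.46], [0.0, 0.0, -8.2]], [9.12, [0.0, 0.0, -0.45], [0.0, 0.0, -8.2]], [9.12, [0.0, 0.0, -0.46], [0.0, 0.0, -8.2]], [9.12, [0.0, 0.0, -0.45], [0.0, 0.0, -8.2]], [9.12, [0.0, 0.0, -0.46], [0.0, 0.0, -8.2]], [9.12, [0.0, 0.0, 0.0], [0.0, 0.0, 0.0]], [9.12, [0.0, 0.0, 0.0], [0.0, 0.0, 0.0]], [9.12, [0.0, 0.0, 0.0], [0.0, 0.0, 0.0]], [9.12, [0.0, 0.0, 0.0], [0.0, 0.0, 0.0]]]
end [ 0.53 -0.    0.15]
```

move_arm --series '[[9.12, [0.0, 0.0, -1.71], [0.0, 0.0, 0.0]], [9.12, [0.0, 0.0, -1.71], [0.0, 0.0, 0.0]], [9.12, [0.0, 0.0, -1.71], [0.0, 0.0, 0.0]], [9.12, [0.0, 0.0, -1.71], [0.0, 0.0, 0.0]], [9.12, [0.0, 0.0, -1.71], [0.0, 0.0, 0.0]], [9.12, [0.0, 0.0, -0.9], [0.0, 0.0, -8.2]], [9.12, [0.0, 0.0, -0.9], [0.0, 0.0, -8.2]], [9.12, [0.0, 0.0, -0.9], [0.0, 0.0, -8.2]], [9.12, [0.0, 0.0, -0.9], [0.0, 0.0, -8.2]], [9.12, [0.0, 0.0, -0.9], [0.0, 0.0, -8.2]]]'

```text
t: 9.45
position: [0.5298, 0.0001, 0.1454]
orientation: [-0.0, 0.958, 0.286, 0.0]
wrist_force: [0.1, -0.3, 1.2]
finger_gap: 0.0912
```

move_arm --series '[[9.12, [0.0, 0.0, -0.9], [0.0, 0.0, -8.2]], [9.12, [0.0, 0.0, -0.9], [0.0, 0.0, -8.2]], [9.12, [0.0, 0.0, -0.9], [0.0, 0.0, -8.2]], [9.12, [0.0, 0.0, -0.9], [0.0, 0.0, -8.2]], [9.12, [0.0, 0.0, -0.9], [0.0, 0.0, -8.2]], [9.12, [0.0, 0.0, -0.9], [0.0, 0.0, -8.2]], [9.12, [0.0, 0.0, 0.0], [0.0, 0.0, 0.0]], [9.12, [0.0, 0.0, 0.0], [0.0, 0.0, 0.0]], [9.12, [0.0, 0.0, 0.0], [0.0, 0.0, 0.0]], [9.12, [0.0, 0.0, 0.0], [0.0, 0.0, 0.0]]]'

```text
t: 10.45
position: [0.5296, 0.0001, 0.1985]
orientation: [-0.0, 0.755, 0.656, -0.0]
wrist_force: [-0.1, 0.3, 0.2]
finger_gap: 0.0915
```

```bash
python3 -c "
from h import *
st();cap('wrist','w5');cap('side','s5');cap('scene','c5');st()
a=cv2.imread('pics/w5.png');
cv2.imwrite('pics/w5z.png',cv2.resize(a[0:240,130:450],None,fx=2.5,fy=2.5,interpolation=cv2.INTER_CUBIC))"
```

```text
t 10.45 pos [5.296e-01 1.000e-04 1.985e-01] phi -7.97 tilt [-0.001  0.   ] F [-0.07  0.3   0.23] M [-0.02 -0.02  0.05] gap 0.0915
t 10.60 pos [5.298e-01 1.000e-04 1.987e-01] phi -7.93 tilt [-0.0005  0.    ] F [-0.34  0.09 -0.07] M [-0.03  0.    0.05] gap 0.0910
```

View pics/w5z.png

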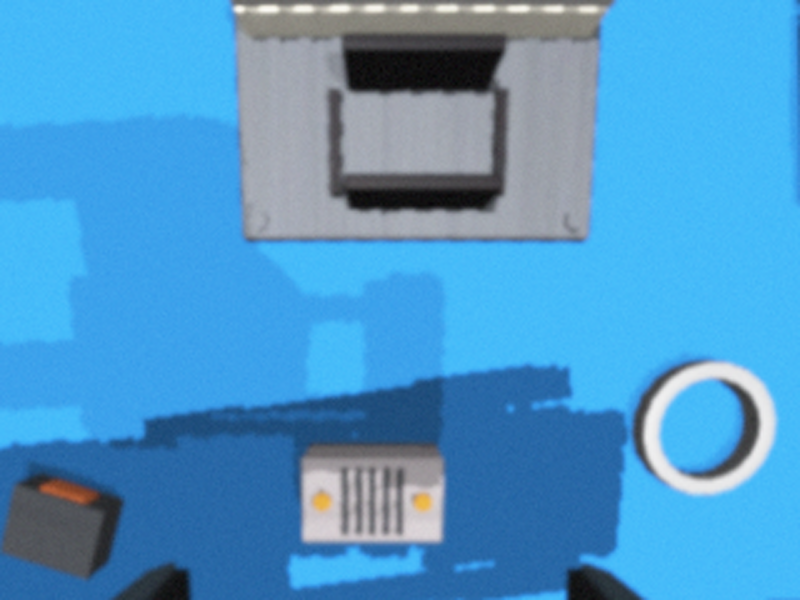

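The view shows the module standing upright at about (372,495) in the crop and square to the station. The nest is at (420,130), with wall tops at rows 37–48 and 176–190, lips at columns 336 and 500, and the base edge at row 238. I'll measure all of these.

```bash
python3 - <<'E'
from studs import *
w=studs('w5',(240,185,320,215)); P=plane('w5',w,0.0525); print(P.round(4),P.mean(0).round(4)); d=max(P,key=lambda p:p[0])-min(P,key=lambda p:p[0]);print(np.degrees(np.arctan2(d[1],d[0])),np.linalg.norm(d))
f=lambda L:[(130+u/2.5,v/2.5) for u,v in L]
# base near corners z=.008
B=plane('w5',f([(246,238),(588,238)]),0.008);d=B[1]-B[0];print('base',B.round(4),np.linalg.norm(d),np.degrees(np.arctan2(d[1],d[0])))
m=B.mean(0);a=np.arctan2(d[1],d[0]);ny=np.array([-np.sin(a),np.cos(a),0]);print('nest from base',(m+ny*0.04).round(4))
for nm,L,z in [('nearwall top inner',[(348,176),(502,176)],.058),('near top outer',[(348,190),(502,190)],.058),('far top outer',[(342,37),(505,37)],.058),('far top inner',[(342,48),(505,48)],.058),('far inner floor',[(348,90),(495,90)],.008),('lip inner L',[(343,92),(343,176)],.014),('lip inner R',[(493,92),(493,176)],.014)]:
    Q=plane('w5',f(L),z);d=Q[1]-Q[0];print(nm,Q.round(4).tolist(),'len %.4f'%np.linalg.norm(d),'ang %.1f'%np.degrees(np.arctan2(d[1],d[0])),'mid',Q.mean(0).round(4))
a=cv2.imread('pics/w5.png');cv2.imwrite('pics/w5n.png',cv2.resize(a[0:100,215:385],None,fx=4.7,fy=4.7,interpolation=cv2.INTER_CUBIC))
E
```

```text
w5 [([298.5, 200.5], 32), ([258.45, 200.42], 31)]
[[ 0.5056  0.0053  0.0525]
 [ 0.5489 -0.0009  0.0525]] [0.5273 0.0022 0.0525]
-8.1423549290077 0.04372942644568329
base [[0.4861 0.123  0.008 ]
 [0.6418 0.1012 0.008 ]] 0.15715368550053807 -7.969327877283126
nest from base [0.5695 0.1517 0.008 ]
nearwall top inner [[0.5369, 0.1327, 0.058], [0.5962, 0.1244, 0.058]] len 0.0599 ang -7.9 mid [0.5666 0.1285 0.058 ]
near top outer [[0.5362, 0.1276, 0.058], [0.5957, 0.1193, 0.058]] len 0.0601 ang -7.9 mid [0.5659 0.1235 0.058 ]
far top outer [[0.5419, 0.1812, 0.058], [0.6024, 0.1728, 0.058]] len 0.0611 ang -7.9 mid [0.5722 0.177  0.058 ]
far top inner [[0.5413, 0.1775, 0.058], [0.602, 0.1691, 0.058]] len 0.0613 ang -7.9 mid [0.5717 0.1733 0.058 ]
far inner floor [[0.5417, 0.1776, 0.008], [0.6059, 0.1687, 0.008]] len 0.0648 ang -7.9 mid [0.5738 0.1731 0.008 ]
lip inner L [[0.5394, 0.1754, 0.014], [0.5343, 0.1417, 0.014]] len 0.0341 ang -98.6 mid [0.5368 0.1585 0.014 ]
lip inner R [[0.6038, 0.1664, 0.014], [0.6002, 0.1325, 0.014]] len 0.0341 ang -96.1 mid [0.602  0.1494 0.014 ]
```

View pics/w5n.png

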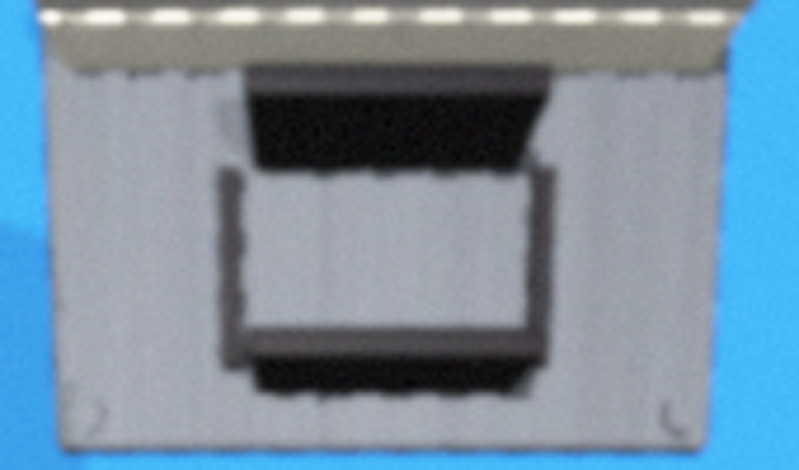

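The camera reads the module 1.7 mm too far along tool x compared with where the jaws centred it, so I'll work with relative displacements. A second view from nearer the station will pin down the nest and cover.

```bash
python3 -c "
from h import *
plan([([0.555,0.1,0.2],-8,6,9.12),([0.555,0.1,0.2],-8,4,9.12)])"
```

```text
[[9.12, [1.71, 0.19, -0.02], [0.0, 0.0, 0.0]], [9.12, [1.7, 0.18, -0.02], [0.0, 0.0, 0.0]], [9.12, [1.71, 0.19, -0.02], [0.0, 0.0, 0.0]], [9.12, [1.71, 0.19, -0.02], [0.0, 0.0, 0.0]], [9.12, [1.71, 0.18, -0.03], [0.0, 0.0, 0.0]], [9.12, [1.7, 0.19, -0.02], [0.0, 0.0, 0.0]], [9.12, [0.0, 0.0, 0.0], [0.0, 0.0, 0.0]], [9.12, [0.0, 0.0, 0.0], [0.0, 0.0, 0.0]], [9.12, [0.0, 0.0, 0.0], [0.0, 0.0, 0.0]], [9.12, [0.0, 0.0, 0.0], [0.0, 0.0, 0.0]]]
end [0.555 0.1   0.2  ]
```

move_arm --series '[[9.12, [1.71, 0.19, -0.02], [0.0, 0.0, 0.0]], [9.12, [1.7, 0.18, -0.02], [0.0, 0.0, 0.0]], [9.12, [1.71, 0.19, -0.02], [0.0, 0.0, 0.0]], [9.12, [1.71, 0.19, -0.02], [0.0, 0.0, 0.0]], [9.12, [1.71, 0.18, -0.03], [0.0, 0.0, 0.0]], [9.12, [1.7, 0.19, -0.02], [0.0, 0.0, 0.0]], [9.12, [0.0, 0.0, 0.0], [0.0, 0.0, 0.0]], [9.12, [0.0, 0.0, 0.0], [0.0, 0.0, 0.0]], [9.12, [0.0, 0.0, 0.0], [0.0, 0.0, 0.0]], [9.12, [0.0, 0.0, 0.0], [0.0, 0.0, 0.0]]]'

```text
t: 11.6
position: [0.5549, 0.0993, 0.2004]
orientation: [0.0, 0.754, 0.656, -0.0]
wrist_force: [0.6, -1.0, -0.0]
finger_gap: 0.0914
```

```bash
python3 -c "
from h import *
st();cap('wrist','w6');st()
a=cv2.imread('pics/w6.png');
cv2.imwrite('pics/w6z.png',cv2.resize(a[0:240,150:430],None,fx=2.5,fy=2.5,interpolation=cv2.INTER_CUBIC))"
```

```text
t 11.60 pos [0.5549 0.0993 0.2004] phi -7.94 tilt [-0.     -0.0003] F [ 0.56 -0.96 -0.02] M [ 0.06 -0.07 -0.03] gap 0.0914
t 11.65 pos [0.5549 0.0994 0.2004] phi -7.95 tilt [ 0.     -0.0002] F [ 1.03 -0.59  0.45] M [-0.05  0.03  0.02] gap 0.0911
```

View pics/w6z.png

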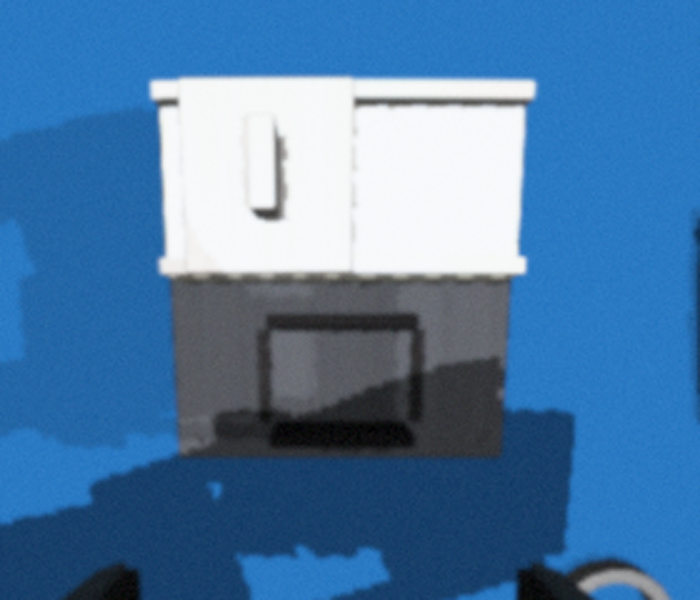

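```bash
python3 - <<'E'
from h import *
a=cv2.imread('pics/w6.png')
n=a[108:190,210:360]; n=np.clip(n.astype(float)*2.0,0,255).astype(np.uint8)
t=a[25:115,200:300]
n=cv2.resize(n,(750,410),interpolation=cv2.INTER_CUBIC)
cv2.imwrite('pics/w6n.png',n)
t=np.clip((t.astype(float)-150)*2.4,0,255).astype(np.uint8)
cv2.imwrite('pics/w6t.png',cv2.resize(t,None,fx=5,fy=5,interpolation=cv2.INTER_CUBIC))
E
```

```text
(no output)
```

View pics/w6n.png

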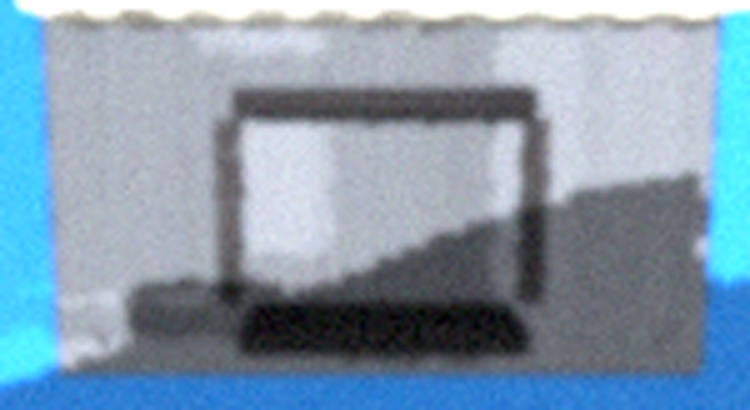

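View pics/w6t.png

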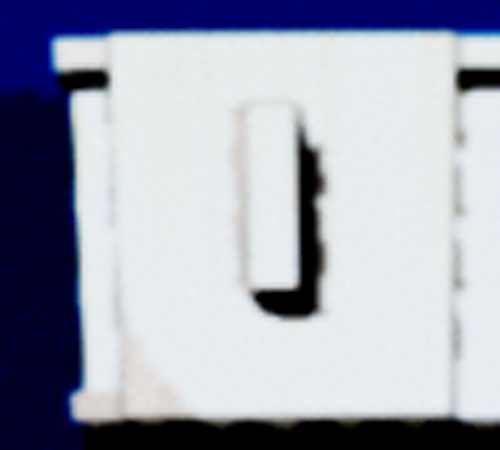

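```bash
cat > m6.py <<'E'
from h import *
ex=np.array([np.cos(np.radians(8)),-np.sin(np.radians(8))]);ey=np.array([-ex[1],ex[0]])
def rep(nm,L,z,off,sc=5.,im='w6'):
    Q=plane(im,[(off[0]+u/sc,off[1]+v/sc) for u,v in L],z);d=Q[1]-Q[0];m=Q.mean(0)
    print(nm,'len %.4f ang %.1f'%(np.linalg.norm(d),np.degrees(np.arctan2(d[1],d[0]))),'mid',m.round(4),"x' %.4f y' %.4f"%(m[:2]@ex,m[:2]@ey))
E
python3 - <<'E'
from m6 import *
o=(210,108)
rep('base',[(62,372),(705,372)],.008,o)
rep('far outer',[(233,90),(537,90)],.058,o)
rep('far inner',[(233,118),(537,118)],.058,o)
rep('near outer',[(240,353),(528,353)],.058,o)
rep('near inner floor',[(240,303),(525,303)],.008,o)
rep('lips inner',[(240,200),(525,200)],.014,o)
rep('lips outer',[(217,200),(548,200)],.014,o)
o=(200,25)
rep('tab x',[(250,197),(298,197)],.082,o)
rep('tab y',[(274,103),(274,290)],.082,o)
rep('cover x',[(113,200),(456,200)],.054,o)
rep('cover y',[(280,32),(280,418)],.054,o)
st()
E
```

```text
base len 0.1588 ang -8.0 mid [0.5643 0.1124 0.008 ] x' 0.5431 y' 0.1899
far outer len 0.0618 ang -8.0 mid [0.5725 0.1777 0.058 ] x' 0.5422 y' 0.2556
far inner len 0.0621 ang -8.0 mid [0.5717 0.1722 0.058 ] x' 0.5422 y' 0.2501
near outer len 0.0611 ang -8.0 mid [0.565  0.1244 0.058 ] x' 0.5422 y' 0.2018
near inner floor len 0.0695 ang -8.0 mid [0.5663 0.1292 0.008 ] x' 0.5428 y' 0.2068
lips inner len 0.0672 ang -8.0 mid [0.5695 0.154  0.014 ] x' 0.5426 y' 0.2317
lips outer len 0.0781 ang -8.0 mid [0.5695 0.154  0.014 ] x' 0.5426 y' 0.2317
tab x len 0.0086 ang -8.2 mid [0.5505 0.2343 0.082 ] x' 0.5125 y' 0.3086
tab y len 0.0313 ang -99.1 mid [0.5504 0.2342 0.082 ] x' 0.5125 y' 0.3085
cover x len 0.0677 ang -8.1 mid [0.551  0.2397 0.054 ] x' 0.5123 y' 0.3140
cover y len 0.0714 ang -99.1 mid [0.5492 0.2344 0.054 ] x' 0.5113 y' 0.3085
t 11.65 pos [0.5549 0.0994 0.2004] phi -7.95 tilt [ 0.     -0.0002] F [ 1.03 -0.59  0.45] M [-0.05  0.03  0.02] gap 0.0911
```

```bash
python3 - <<'E'
from h import *
a=cv2.imread('pics/c5.png')[185:265,225:385];b=cv2.imread('pics/s5.png')[165:285,190:350]
cv2.imwrite('pics/c5z.png',cv2.resize(a,None,fx=5,fy=5,interpolation=cv2.INTER_CUBIC))
cv2.imwrite('pics/s5z.png',cv2.resize(b,None,fx=5,fy=5,interpolation=cv2.INTER_CUBIC))
E
```

```text
(no output)
```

View pics/c5z.png

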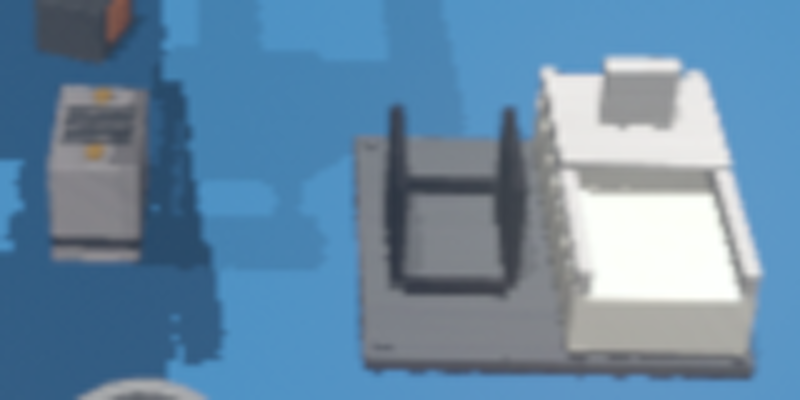

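View pics/s5z.png

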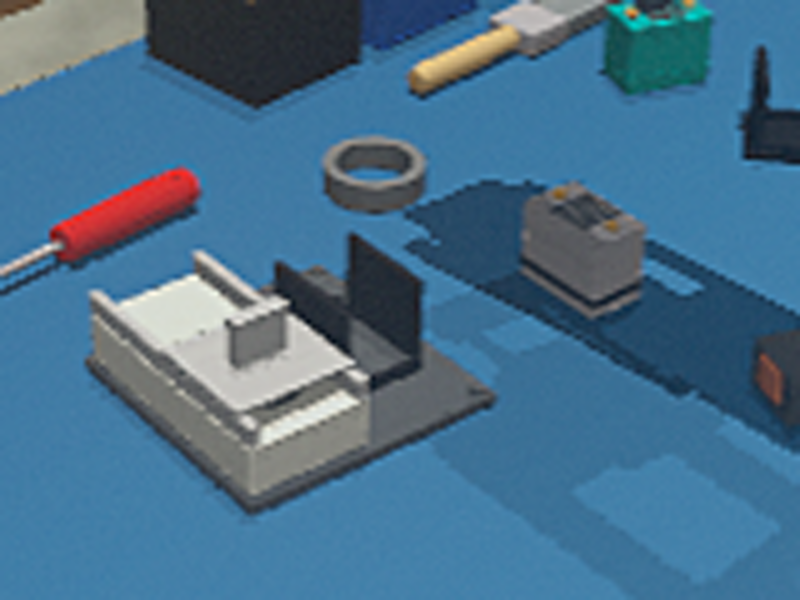

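```bash
python3 - <<'E'
from m6 import *
o=(225,185)
rep('studs',[(102,96),(94,152)],.0525,o,5,'c5')
rep('mod top front edge',[(50,168),(142,168)],.05,o,5,'c5')
rep('mod bottom front',[(52,258),(138,260)],.0,o,5,'c5')
rep('base front',[(366,358),(752,368)],.008,o,5,'c5')
rep('base -y side',[(357,138),(366,358)],.008,o,5,'c5')
rep('front lip inner top',[(404,278),(508,280)],.014,o,5,'c5')
rep('back lip inner top',[(408,180),(497,180)],.014,o,5,'c5')
o=(190,165)
rep('studs side',[(562,194),(610,226)],.0525,o,5,'s5')
rep('base +y edge',[(88,357),(253,502)],.008,o,5,'s5')
rep('base -x edge',[(253,502),(494,392)],.008,o,5,'s5')
rep('far wall top (near side)',[(350,232),(422,285)],.058,o,5,'s5')
rep('tab top side',[(228,322),(285,300)],.082,o,5,'s5')
E
```

```text
studs len 0.0430 ang -8.1 mid [0.531  0.0006 0.0525] x' 0.5258 y' 0.0745
mod top front edge len 0.0386 ang 84.3 mid [ 0.5605 -0.0021  0.05  ] x' 0.5554 y' 0.0759
mod bottom front len 0.0374 ang 82.0 mid [ 0.5583 -0.0038  0.    ] x' 0.5534 y' 0.0740
base front len 0.1560 ang 81.7 mid [0.6559 0.1779 0.008 ] x' 0.6248 y' 0.2674
base -y side len 0.1568 ang -8.1 mid [0.5671 0.1117 0.008 ] x' 0.5460 y' 0.1895
front lip inner top len 0.0438 ang 82.3 mid [0.6054 0.1454 0.014 ] x' 0.5792 y' 0.2282
back lip inner top len 0.0401 ang 84.3 mid [0.5351 0.1583 0.014 ] x' 0.5078 y' 0.2312
studs side len 0.0422 ang 169.8 mid [0.5226 0.0024 0.0525] x' 0.5172 y' 0.0751
base +y edge len 0.1553 ang 172.2 mid [0.5811 0.2668 0.008 ] x' 0.5383 y' 0.3451
base -x edge len 0.1557 ang -98.2 mid [0.493  0.2003 0.008 ] x' 0.4604 y' 0.2670
far wall top (near side) len 0.0651 ang 170.8 mid [0.5607 0.1263 0.058 ] x' 0.5377 y' 0.2031
tab top side len 0.0342 ang -99.2 mid [0.5454 0.2348 0.082 ] x' 0.5074 y' 0.3084
```

All three cameras agree on the displacement from module to nest: Δx' ≈ 0.0208 and Δy' ≈ 0.153. I'll go back and take the module by its ends.

```bash
python3 -c "
from h import *
plan([([0.527,0.0005,0.13],-8,6,9.12),([0.527,0.0005,0.07],-8,3,9.12),([0.527,0.0005,0.03],-8,3,9.12),([0.527,0.0005,0.015],-8,2,9.12),([0.527,0.0005,0.015],-8,6,9.12)])"
```

```text
[[9.12, [-1.7, -0.23, 1.17], [0.0, 0.0, 0.0]], [9.12, [-1.69, -0.24, 1.18], [0.0, 0.0, 0.0]], [9.12, [-1.7, -0.23, 1.17], [0.0, 0.0, 0.0]], [9.12, [-1.69, -0.23, 1.18], [0.0, 0.0, 0.0]], [9.12, [-1.7, -0.24, 1.17], [0.0, 0.0, 0.0]], [9.12, [-1.7, -0.23, 1.17], [0.0, 0.0, 0.0]], [9.12, [0.0, 0.0, 2.0], [0.0, 0.0, 0.0]], [9.12, [0.0, 0.0, 2.0], [0.0, 0.0, 0.0]], [9.12, [0.01, 0.0, 2.0], [0.0, 0.0, 0.0]], [9.12, [0.0, 0.0, 1.33], [0.0, 0.0, 0.0]]]
[[9.12, [0.0, 0.0, 1.34], [0.0, 0.0, 0.0]], [9.12, [0.0, 0.0, 1.33], [0.0, 0.0, 0.0]], [9.12, [0.0, 0.0, 0.75], [0.0, 0.0, 0.0]], [9.12, [0.0, 0.0, 0.75], [0.0, 0.0, 0.0]], [9.12, [0.0, 0.0, 0.0], [0.0, 0.0, 0.0]], [9.12, [0.0, 0.0, 0.0], [0.0, 0.0, 0.0]], [9.12, [0.0, 0.0, 0.0], [0.0, 0.0, 0.0]], [9.12, [0.0, 0.0, 0.0], [0.0, 0.0, 0.0]], [9.12, [0.0, 0.0, 0.0], [0.0, 0.0, 0.0]], [9.12, [0.0, 0.0, 0.0], [0.0, 0.0, 0.0]]]
end [5.27e-01 5.00e-04 1.50e-02]
```

move_arm --series '[[9.12, [-1.7, -0.23, 1.17], [0.0, 0.0, 0.0]], [9.12, [-1.69, -0.24, 1.18], [0.0, 0.0, 0.0]], [9.12, [-1.7, -0.23, 1.17], [0.0, 0.0, 0.0]], [9.12, [-1.69, -0.23, 1.18], [0.0, 0.0, 0.0]], [9.12, [-1.7, -0.24, 1.17], [0.0, 0.0, 0.0]], [9.12, [-1.7, -0.23, 1.17], [0.0, 0.0, 0.0]], [9.12, [0.0, 0.0, 2.0], [0.0, 0.0, 0.0]], [9.12, [0.0, 0.0, 2.0], [0.0, 0.0, 0.0]], [9.12, [0.0, 0.0, 2.0], [0.0, 0.0, 0.0]], [9.12, [0.0, 0.0, 1.33], [0.0, 0.0, 0.0]]]'

```text
t: 12.65
position: [0.5265, 0.0005, 0.0556]
orientation: [-0.0, 0.754, 0.656, -0.001]
wrist_force: [0.0, -0.2, 0.4]
finger_gap: 0.0912
```

move_arm --series '[[9.12, [0.0, 0.0, 1.34], [0.0, 0.0, 0.0]], [9.12, [0.0, 0.0, 1.33], [0.0, 0.0, 0.0]], [9.12, [0.0, 0.0, 0.75], [0.0, 0.0, 0.0]], [9.12, [0.0, 0.0, 0.75], [0.0, 0.0, 0.0]], [9.12, [0.0, 0.0, 0.0], [0.0, 0.0, 0.0]], [9.12, [0.0, 0.0, 0.0], [0.0, 0.0, 0.0]], [5.5, [0.0, 0.0, 0.0], [0.0, 0.0, 0.0]], [5.5, [0.0, 0.0, 0.0], [0.0, 0.0, 0.0]], [5.5, [0.0, 0.0, 0.0], [0.0, 0.0, 0.0]], [5.5, [0.0, 0.0, 0.0], [0.0, 0.0, 0.0]]]'

```text
t: 13.65
position: [0.5273, 0.0011, 0.0152]
orientation: [0.0, 0.754, 0.657, 0.0]
wrist_force: [-2.6, -0.5, 0.5]
finger_gap: 0.0624
```

```bash
python3 -c "
from h import *
st()
s=get_state();xp,yp=.5425,.2269
ex=np.array([np.cos(np.radians(8)),-np.sin(np.radians(8))]);ey=np.array([-ex[1],ex[0]])
n=xp*ex+yp*ey;print(n)
plan([(list(s['position'][:2])+[0.1],-8,6,5.5),([*n,0.1],-8,9,5.5),([*n,0.1],-8,5,5.5)])"
```

```text
t 13.65 pos [0.5273 0.0011 0.0152] phi -7.90 tilt [ 0.0004 -0.    ] F [-2.57 -0.48  0.55] M [-0.03  0.18  0.04] gap 0.0624
[0.5687988  0.14919042]
[[5.5, [0.0, 0.0, -1.41], [0.0, 0.0, 0.0]], [5.5, [0.0, 0.0, -1.42], [0.0, 0.0, 0.0]], [5.5, [0.0, 0.0, -1.41], [0.0, 0.0, 0.0]], [5.5, [0.0, 0.0, -1.41], [0.0, 0.0, 0.0]], [5.5, [0.0, 0.0, -1.42], [0.0, 0.0, 0.0]], [5.5, [0.0, 0.0, -1.41], [0.0, 0.0, 0.0]], [5.5, [1.69, 0.23, 0.0], [0.0, 0.0, 0.0]], [5.5, [1.7, 0.23, 0.0], [0.0, 0.0, 0.0]], [5.5, [1.69, 0.23, 0.0], [0.0, 0.0, 0.0]], [5.5, [1.69, 0.23, 0.0], [0.0, 0.0, 0.0]]]
[[5.5, [1.7, 0.23, 0.0], [0.0, 0.0, 0.0]], [5.5, [1.69, 0.24, 0.0], [0.0, 0.0, 0.0]], [5.5, [1.7, 0.23, 0.0], [0.0, 0.0, 0.0]], [5.5, [1.69, 0.23, 0.0], [0.0, 0.0, 0.0]], [5.5, [1.69, 0.23, 0.0], [0.0, 0.0, 0.0]], [5.5, [0.0, 0.0, 0.0], [0.0, 0.0, 0.0]], [5.5, [0.0, 0.0, 0.0], [0.0, 0.0, 0.0]], [5.5, [0.0, 0.0, 0.0], [0.0, 0.0, 0.0]], [5.5, [0.0, 0.0, 0.0], [0.0, 0.0, 0.0]], [5.5, [0.0, 0.0, 0.0], [0.0, 0.0, 0.0]]]
end [0.5688 0.1492 0.1   ]
```

move_arm --series '[[5.5, [0, 0, 0], [0, 0, 0]], [5.5, [0, 0, 0], [0, 0, 0]], [5.5, [0, 0, -1.7], [0, 0, 0]], [5.5, [0, 0, -1.7], [0, 0, 0]], [5.5, [0, 0, -1.7], [0, 0, 0]], [5.5, [0, 0, -1.7], [0, 0, 0]], [5.5, [0, 0, -1.7], [0, 0, 0]], [5.5, [1.69, 0.23, 0], [0, 0, 0]], [5.5, [1.7, 0.23, 0], [0, 0, 0]], [5.5, [1.7, 0.23, 0], [0, 0, 0]]]'

```text
t: 14.65
position: [0.5407, 0.0509, 0.0997]
orientation: [-0.0, 0.754, 0.657, -0.0]
wrist_force: [0.7, 0.0, -0.6]
finger_gap: 0.0621
```

move_arm --series '[[5.5, [1.7, 0.23, 0], [0, 0, 0]], [5.5, [1.7, 0.23, 0], [0, 0, 0]], [5.5, [1.7, 0.23, 0], [0, 0, 0]], [5.5, [1.7, 0.23, 0], [0, 0, 0]], [5.5, [1.7, 0.23, 0], [0, 0, 0]], [5.5, [1.7, 0.23, 0], [0, 0, 0]], [5.5, [0, 0, 0], [0, 0, 0]], [5.5, [0, 0, 0], [0, 0, 0]], [5.5, [0, 0, 0], [0, 0, 0]], [5.5, [0, 0, 0], [0, 0, 0]]]'

```text
t: 15.65
position: [0.5685, 0.1491, 0.1]
orientation: [0.0, 0.754, 0.656, -0.0]
wrist_force: [-0.6, -0.8, -2.2]
finger_gap: 0.0621
```

```bash
python3 -c "
from h import *
st();cap('wrist','w7');cap('side','s7');cap('scene','c7');st()
a=cv2.imread('pics/w7.png')[60:340,130:430];b=cv2.imread('pics/s7.png')[165:275,200:310];c=cv2.imread('pics/c7.png')[170:270,280:380]
h=np.zeros((600,800,3),np.uint8);h[:373,:400]=cv2.resize(a,(400,373));h[:400,400:]=cv2.resize(b,(400,400));h[375:,:225]=cv2.resize(c,(225,225));cv2.imwrite('pics/v7.png',h)
cv2.imwrite('pics/c7z.png',cv2.resize(c,(600,600),interpolation=cv2.INTER_CUBIC))"
```

```text
t 15.65 pos [0.5685 0.1491 0.1   ] phi -7.94 tilt [-0.0002 -0.0003] F [-0.62 -0.76 -2.2 ] M [-0.01  0.06 -0.01] gap 0.0621
t 15.80 pos [0.5687 0.1492 0.1001] phi -7.94 tilt [ 0.0001 -0.0001] F [ 0.12  0.24 -2.08] M [ 0.   -0.01  0.02] gap 0.0617
```

View pics/v7.png

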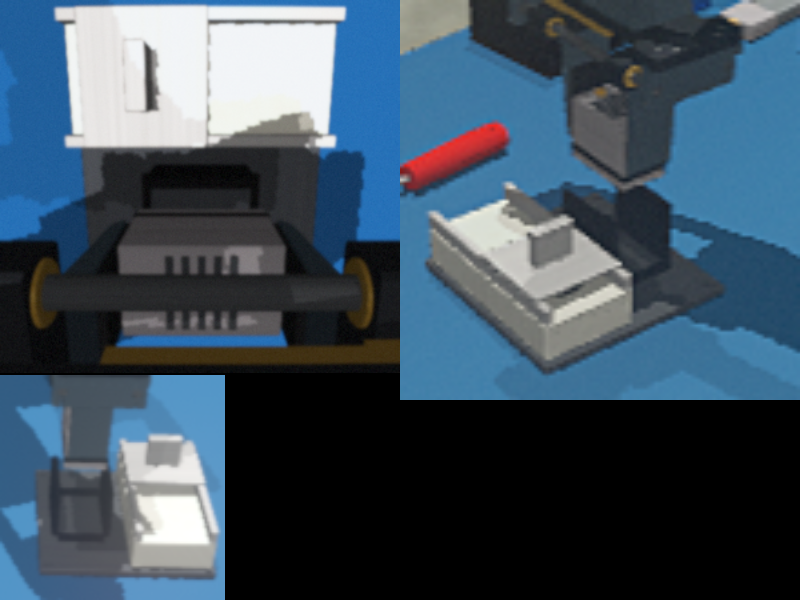

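View pics/c7z.png

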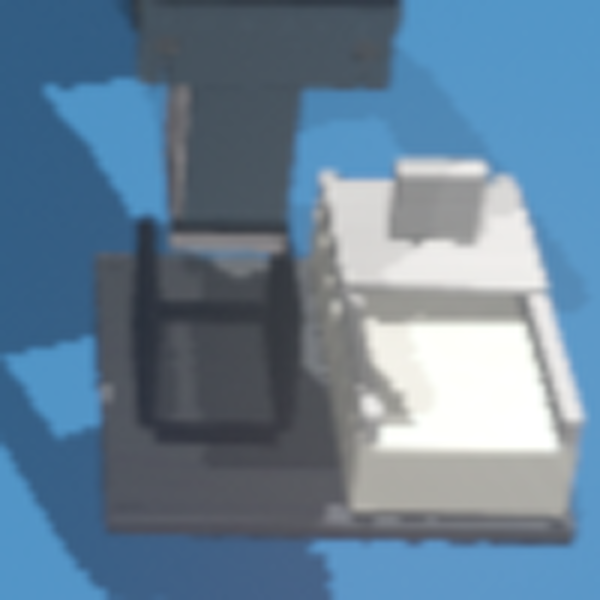

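```bash
python3 - <<'E'
from m6 import *
o=(280,170)
rep('mod bottom front',[(168,248),(287,253)],.085,o,6,'c7')
rep('walls top centers (far ends)',[(147,218),(283,228)],.058,o,6,'c7')
rep('base front',[(107,520),(575,530)],.008,o,6,'c7')
rep('finger',[(168,225),(293,225)],.1,o,6,'c7')
s=get_state();p=s['position'][:2];print('tcp',p@ex,p@ey)
# wrist: far wall vs expectations
o=(130,60);sc=400/300
rep('mod bottom far edge',[(118,248),(287,248)],.135,o,sc,'w7')
rep('mod top far edge?',[(133,212),(275,212)],.085,o,sc,'w7')
rep('far wall top outer',[(150,166),(255,166)],.058,o,sc,'w7')
E
```

```text
mod bottom front len 0.0399 ang 80.1 mid [0.6008 0.1447 0.085 ] x' 0.5748 y' 0.2269
walls top centers (far ends) len 0.0490 ang 76.8 mid [0.5446 0.1539 0.058 ] x' 0.5179 y' 0.2281
base front len 0.1578 ang 82.1 mid [0.6556 0.1781 0.008 ] x' 0.6244 y' 0.2676
finger len 0.0414 ang 84.4 mid [0.6076 0.1432 0.1   ] x' 0.5818 y' 0.2264
tcp 0.5423719556732198 0.22687037735312993
mod bottom far edge len 0.0618 ang -8.0 mid [0.5719 0.1677 0.135 ] x' 0.5430 y' 0.2457
mod top far edge? len 0.0694 ang -8.0 mid [0.5727 0.1669 0.085 ] x' 0.5438 y' 0.2450
far wall top outer len 0.0570 ang -8.0 mid [0.5745 0.1851 0.058 ] x' 0.5432 y' 0.2632
```

Scene and wrist both put the module 0.6–0.7 mm short in y', and x' agrees. I'll correct that and start the insertion.

move_arm --series '[[5.5, [0.07, 0, 0.6], [0, 0, 0]], [5.5, [0, 0, 0.6], [0, 0, 0]], [5.5, [0, 0, 0.6], [0, 0, 0]], [5.5, [0, 0, 0.5], [0, 0, 0]], [5.5, [0, 0, 0.4], [0, 0, 0]], [5.5, [0, 0, 0.4], [0, 0, 0]], [5.5, [0, 0, 0.4], [0, 0, 0]], [5.5, [0, 0, 0.4], [0, 0, 0]], [5.5, [0, 0, 0.4], [0, 0, 0]], [5.5, [0, 0, 0], [0, 0, 0]]]'

```text
t: 16.8
position: [0.5684, 0.1503, 0.0563]
orientation: [-0.0, 0.754, 0.657, -0.0]
wrist_force: [-0.8, -1.0, -1.4]
finger_gap: 0.0621
```

```bash
python3 -c "
from h import *
st();cap('scene','c8')
c=cv2.imread('pics/c8.png')[170:270,280:380];cv2.imwrite('pics/c8z.png',cv2.resize(c,(600,600),interpolation=cv2.INTER_CUBIC))"
```

```text
t 16.80 pos [0.5684 0.1503 0.0563] phi -7.90 tilt [-0.001  -0.0003] F [-0.83 -1.02 -1.36] M [0.01 0.05 0.  ] gap 0.0621
```

View pics/c8z.png

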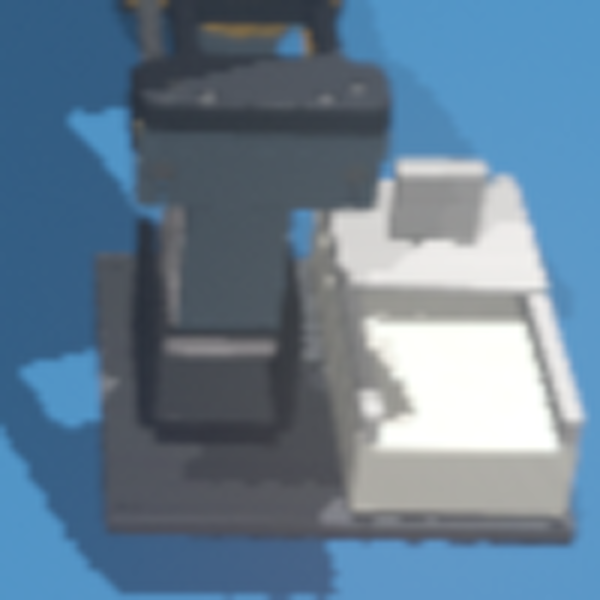

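The module is between the nest walls (gap at columns 155–295, module front edge at row 345) with no side force. I'll keep lowering.

move_arm --series '[[5.5, [0, 0, 0.4], [0, 0, 0]], [5.5, [0, 0, 0.4], [0, 0, 0]], [5.5, [0, 0, 0.4], [0, 0, 0]], [5.5, [0, 0, 0.4], [0, 0, 0]], [5.5, [0, 0, 0.4], [0, 0, 0]], [5.5, [0, 0, 0.4], [0, 0, 0]], [5.5, [0, 0, 0.4], [0, 0, 0]], [5.5, [0, 0, 0.3], [0, 0, 0]], [5.5, [0, 0, 0.1], [0, 0, 0]], [5.5, [0, 0, 0], [0, 0, 0]]]'

```text
t: 17.85
position: [0.5688, 0.1504, 0.0248]
orientation: [-0.0, 0.754, 0.657, -0.0]
wrist_force: [0.3, -1.1, -2.4]
finger_gap: 0.0619
```

```bash
python3 -c "
from h import *
st()"
```

```text
t 17.85 pos [0.5688 0.1504 0.0248] phi -7.90 tilt [-0.0002 -0.0001] F [ 0.31 -1.06 -2.44] M [ 0.01  0.01 -0.04] gap 0.0619
```

move_arm --series '[[5.5, [0, 0, 0.05], [0, 0, 0]], [5.5, [0, 0, 0.04], [0, 0, 0]], [5.5, [0, 0, 0.04], [0, 0, 0]], [5.5, [0, 0, 0.03], [0, 0, 0]], [5.5, [0, 0, 0], [0, 0, 0]], [5.5, [0, 0, 0], [0, 0, 0]], [5.5, [0, 0, 0], [0, 0, 0]], [5.5, [0, 0, 0], [0, 0, 0]], [5.5, [0, 0, 0], [0, 0, 0]], [5.5, [0, 0, 0], [0, 0, 0]]]'

```text
t: 18.85
position: [0.5689, 0.1504, 0.0234]
orientation: [0.0, 0.754, 0.657, 0.0]
wrist_force: [-0.8, -0.5, -1.2]
finger_gap: 0.062
```

```bash
python3 -c "
from h import *
st()"
```

```text
t 18.85 pos [0.5689 0.1504 0.0234] phi -7.90 tilt [0.0001 0.    ] F [-0.77 -0.49 -1.23] M [-0.01  0.04 -0.03] gap 0.0620
```

move_arm --series '[[5.5, [0, 0, 0.03], [0, 0, 0]], [5.5, [0, 0, 0.01], [0, 0, 0]], [5.5, [0, 0, 0], [0, 0, 0]], [9.12, [0, 0, 0], [0, 0, 0]], [9.12, [0, 0, 0], [0, 0, 0]], [9.12, [0, 0, 0], [0, 0, 0]], [9.12, [0, 0, 0], [0, 0, 0]], [9.12, [0, 0, 0], [0, 0, 0]], [9.12, [0, 0, 0], [0, 0, 0]], [9.12, [0, 0, 0], [0, 0, 0]]]'

```text
t: 19.85
position: [0.5688, 0.1504, 0.023]
orientation: [0.0, 0.754, 0.657, 0.0]
wrist_force: [0.4, -0.6, 0.1]
finger_gap: 0.0913
```

```bash
python3 -c "
from h import *
st()
s=get_state();plan([(list(s['position'][:2])+[0.09],-8,5,9.12),([*(s['position'][:2]-[0.0139*1,.0990*1]),0.2],-8,5,9.12)])"
```

```text
t 19.85 pos [0.5688 0.1504 0.023 ] phi -7.90 tilt [ 0.0001 -0.    ] F [ 0.45 -0.64  0.07] M [0.01 0.02 0.01] gap 0.0913
[[9.12, [0.0, 0.0, -1.34], [0.0, 0.0, 0.0]], [9.12, [0.0, 0.0, -1.34], [0.0, 0.0, 0.0]], [9.12, [0.0, 0.0, -1.34], [0.0, 0.0, 0.0]], [9.12, [0.0, 0.0, -1.34], [0.0, 0.0, 0.0]], [9.12, [0.0, 0.0, -1.34], [0.0, 0.0, 0.0]], [9.12, [-2.0, 0.0, -2.2], [0.0, 0.0, 0.0]], [9.12, [-2.0, -0.01, -2.2], [0.0, 0.0, 0.0]], [9.12, [-2.0, 0.0, -2.2], [0.0, 0.0, 0.0]], [9.12, [-2.0, 0.0, -2.2], [0.0, 0.0, 0.0]], [9.12, [-2.0, -0.01, -2.2], [0.0, 0.0, 0.0]]]
end [0.5549 0.0514 0.2   ]
```

Released. I'll lift clear, back off and check how it's seated.

move_arm --series '[[9.12, [0.0, 0.0, -1.3], [0.0, 0.0, 0.0]], [9.12, [0.0, 0.0, -1.3], [0.0, 0.0, 0.0]], [9.12, [0.0, 0.0, -1.4], [0.0, 0.0, 0.0]], [9.12, [0.0, 0.0, -1.4], [0.0, 0.0, 0.0]], [9.12, [0.0, 0.0, -1.4], [0.0, 0.0, 0.0]], [9.12, [-1.5, 0.0, -2.2], [0.0, 0.0, 0.0]], [9.12, [-1.5, 0.0, -2.2], [0.0, 0.0, 0.0]], [9.12, [-1.0, 0.0, -2.2], [0.0, 0.0, 0.0]], [9.12, [-1.0, 0.0, -2.0], [0.0, 0.0, 0.0]], [9.12, [0.0, 0.0, -2.0], [0.0, 0.0, 0.0]]]'

```text
t: 20.85
position: [0.5619, 0.0997, 0.1996]
orientation: [0.001, 0.755, 0.656, 0.001]
wrist_force: [0.5, 0.5, -0.1]
finger_gap: 0.0909
```

```bash
python3 -c "
from h import *
capture('side');st();cap('wrist','w9');cap('side','s9');st()
a=cv2.imread('pics/w9.png')[0:220,150:400];b=cv2.imread('pics/s9.png')[190:270,200:300]
h=np.zeros((600,800,3),np.uint8);h[:440,:500]=cv2.resize(a,(500,440),interpolation=cv2.INTER_CUBIC);h[:240,500:]=cv2.resize(b,(300,240));cv2.imwrite('pics/v9.png',h)"
```

```text
t 20.90 pos [0.564  0.1006 0.2031] phi -7.95 tilt [0.009  0.0014] F [1.44 0.45 3.02] M [ 0.09 -0.05 -0.03] gap 0.0910
t 21.00 pos [0.5628 0.1009 0.1992] phi -7.91 tilt [0.0047 0.0008] F [-0.26 -0.21 -0.36] M [-0.03 -0.    0.01] gap 0.0910
```

View pics/v9.png

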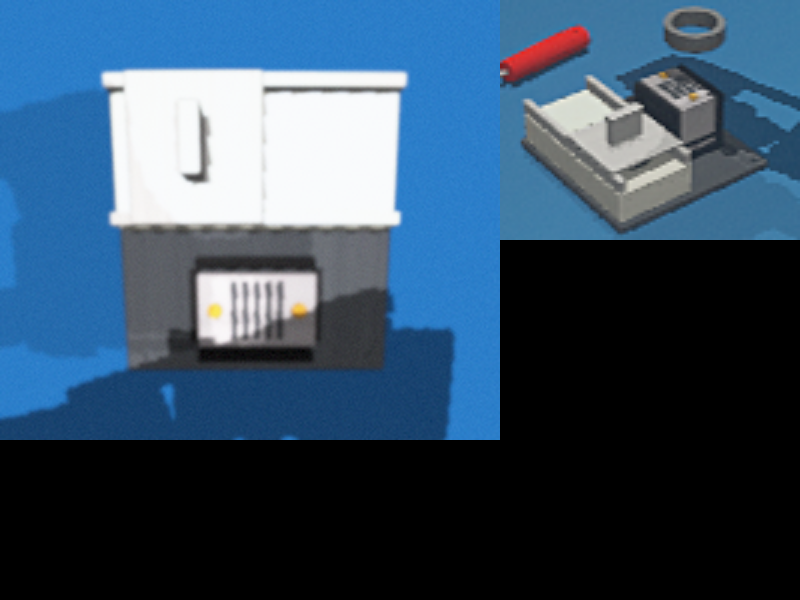

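The module sits square in the nest: wrist view studs at (214,311) and (299,310), and the side view shows its top level with the walls. I'll put numbers on that and plan the tab approach.

```bash
python3 - <<'E'
from studs import *
from m6 import ex,ey
w=studs('w9',(240,140,320,170)); P=plane('w9',w,0.0605);m=P.mean(0)[:2];d=P[0]-P[1];print(m@ex,m@ey,np.degrees(np.arctan2(d[1],d[0])),np.linalg.norm(d))
for z in (.0605,):
    import glob
o=np.array([200,190]);s=[o+np.array([665-500,75])/3,o+np.array([694-500,97])/3]
ws=sorted(w,key=lambda p:p[0])
for a in range(2): print(tri([('w9',ws[a]),('s9',s[1-a])]))
st()
t=.5125*ex+.307*ey
plan([([*t,0.14],-8,7,9.12),([*t,0.10],-8,3,9.12),([*t,0.061],-8,4,9.12),([*t,0.061],-8,2,9.12),([*t,0.061],-8,4,0.5)])
E
```

```text
w9 [([299.21, 155.16], 38), ([256.88, 155.0], 26)]
0.5430308829720483 0.22930064783224144 171.73234869800612 0.04406842042267993
(array([0.54631621, 0.15306829, 0.05834101]), [0.002005997278433622, 0.0020059972784336006])
(array([0.58991768, 0.14650912, 0.05885284]), [0.0023626890466490373, 0.002362689046649164])
t 21.00 pos [0.5628 0.1009 0.1992] phi -7.91 tilt [0.0047 0.0008] F [-0.26 -0.21 -0.36] M [-0.03 -0.    0.01] gap 0.0910
[[9.12, [1.84, -0.44, 0.85], [0.0, 0.0, 0.0]], [9.12, [1.84, -0.44, 0.84], [0.0, 0.0, 0.0]], [9.12, [1.84, -0.44, 0.85], [0.0, 0.0, 0.0]], [9.12, [1.83, -0.44, 0.85], [0.0, 0.0, 0.0]], [9.12, [1.84, -0.45, 0.84], [0.0, 0.0, 0.0]], [9.12, [1.84, -0.44, 0.85], [0.0, 0.0, 0.0]], [9.12, [1.84, -0.44, 0.85], [0.0, 0.0, 0.0]], [9.12, [0.0, -0.01, 1.33], [0.1, 0.0, 0.0]], [9.12, [0.0, 0.0, 1.33], [0.1, 0.0, 0.0]], [9.12, [0.0, 0.0, 1.34], [0.1, 0.0, 0.0]]]
[[9.12, [0.0, 0.0, 0.97], [0.0, 0.0, 0.0]], [9.12, [-0.01, 0.0, 0.98], [0.0, 0.0, 0.0]], [9.12, [0.0, 0.0, 0.97], [0.0, 0.0, 0.0]], [9.12, [0.0, 0.0, 0.98], [0.0, 0.0, 0.0]], [9.12, [0.0, 0.0, 0.0], [0.0, 0.0, 0.0]], [9.12, [0.0, 0.0, 0.0], [0.0, 0.0, 0.0]], [0.5, [0.0, 0.0, 0.0], [0.0, 0.0, 0.0]], [0.5, [0.0, 0.0, 0.0], [0.0, 0.0, 0.0]], [0.5, [0.0, 0.0, 0.0], [0.0, 0.0, 0.0]], [0.5, [0.0, 0.0, 0.0], [0.0, 0.0, 0.0]]]
end [0.5502 0.2327 0.061 ]
```

move_arm --series '[[9.12, [1.84, -0.4, 0.85], [0.0, 0.0, 0.0]], [9.12, [1.84, -0.4, 0.84], [0.0, 0.0, 0.0]], [9.12, [1.84, -0.4, 0.85], [0.0, 0.0, 0.0]], [9.12, [1.83, -0.4, 0.85], [0.0, 0.0, 0.0]], [9.12, [1.84, -0.45, 0.84], [0.0, 0.0, 0.0]], [9.12, [1.84, -0.44, 0.85], [0.0, 0.0, 0.0]], [9.12, [1.84, -0.44, 0.85], [0.0, 0.0, 0.0]], [9.12, [0.0, 0.0, 1.33], [0.0, 0.0, 0.0]], [9.12, [0.0, 0.0, 1.33], [0.0, 0.0, 0.0]], [9.12, [0.0, 0.0, 1.0], [0.0, 0.0, 0.0]]]'

```text
t: 22.0
position: [0.5497, 0.2314, 0.0991]
orientation: [-0.0, 0.754, 0.657, -0.001]
wrist_force: [-0.2, -0.1, -0.9]
finger_gap: 0.0911
```

```bash
python3 -c "
from h import *
from m6 import ex,ey
st();p=get_state()['position'][:2];print(p@ex,p@ey)"
```

```text
t 22.00 pos [0.5497 0.2314 0.0991] phi -7.91 tilt [-0.0023 -0.0014] F [-0.18 -0.12 -0.87] M [0.03 0.04 0.03] gap 0.0911
0.5121948393445449 0.3056297843051344
```

move_arm --series '[[9.12, [0.1, 0, 0.95], [0, 0, 0]], [9.12, [0, 0, 0.95], [0, 0, 0]], [9.12, [0, 0, 0.95], [0, 0, 0]], [9.12, [0, 0, 0.95], [0, 0, 0]], [0.5, [0, 0, 0], [0, 0, 0]], [0.5, [0, 0, 0], [0, 0, 0]], [0.5, [0, 0, 0], [0, 0, 0]], [0.5, [0, 0, 0], [0, 0, 0]], [0.5, [0, 0, 0], [0, 0, 0]], [0.5, [0, 0, 0], [0, 0, 0]]]'

```text
t: 23.0
position: [0.5509, 0.2334, 0.0634]
orientation: [0.0, 0.754, 0.657, 0.0]
wrist_force: [-0.1, -0.4, -0.4]
finger_gap: 0.0461
```

```bash
python3 -c "
from h import *
from m6 import ex,ey
st();p=get_state()['position'][:2];print(p@ex,p@ey)"
```

```text
t 23.00 pos [0.5509 0.2334 0.0634] phi -7.90 tilt [0.0006 0.0002] F [-0.11 -0.39 -0.4 ] M [-0.    0.06  0.01] gap 0.0461
0.513045218695355 0.3078185271717747
```

move_arm --series '[[0.5, [0, 0, 0], [0, 0, 0]], [0.5, [0, 0, 0], [0, 0, 0]], [0.5, [0, 0, 0], [0, 0, 0]], [0.5, [0, 0, 0], [0, 0, 0]], [0.5, [0, 0, 0], [0, 0, 0]], [0.5, [0, 0, 0], [0, 0, 0]], [0.5, [0, 0, 0], [0, 0, 0]], [0.5, [0, 0.3, 0], [0, 0, 0]], [0.5, [0, 0.3, 0], [0, 0, 0]], [0.5, [0, 0.3, 0], [0, 0, 0]]]'

```text
t: 24.0
position: [0.5598, 0.2321, 0.063]
orientation: [-0.0, 0.754, 0.657, -0.0]
wrist_force: [-2.0, 0.6, 0.7]
finger_gap: 0.0098
```

```bash
python3 -c "
from h import *
from m6 import ex,ey
st();p=get_state()['position'][:2];print(p@ex,p@ey)"
```

```text
t 24.00 pos [0.5598 0.2321 0.063 ] phi -7.90 tilt [-0.0002 -0.    ] F [-1.96  0.63  0.71] M [ 0.07  0.28 -0.05] gap 0.0098
0.5220943118286393 0.30771208083200585
```

Tab gripped (9.8 mm gap) and it slides with about 2 N of drag. On to fully open.

move_arm --series '[[0.5, [0, 0.8, 0], [0, 0, 0]], [0.5, [0, 0.8, 0], [0, 0, 0]], [0.5, [0, 0.8, 0], [0, 0, 0]], [0.5, [0, 0.8, 0], [0, 0, 0]], [0.5, [0, 0.8, 0], [0, 0, 0]], [0.5, [0, 0.6, 0], [0, 0, 0]], [0.5, [0, 0.5, 0], [0, 0, 0]], [0.5, [0, 0.3, 0], [0, 0, 0]], [0.5, [0, 0, 0], [0, 0, 0]], [0.5, [0, 0, 0], [0, 0, 0]]]'

```text
t: 25.0
position: [0.6136, 0.2246, 0.0631]
orientation: [0.0, 0.754, 0.657, 0.0]
wrist_force: [0.6, 0.5, 0.9]
finger_gap: 0.01
```

```bash
python3 -c "
from h import *
from m6 import ex,ey
st();p=get_state()['position'][:2];print(p@ex,p@ey)
c,s=cap('side','s10');cap('scene','c10')
b=cv2.imread('pics/s10.png')[165:275,200:310];c=cv2.imread('pics/c10.png')[170:270,280:380]
cv2.imwrite('pics/v10.png',np.hstack([cv2.resize(b,(400,400)),cv2.resize(c,(400,400))]))"
```

```text
t 25.00 pos [0.6136 0.2246 0.0631] phi -7.89 tilt [ 0.0013 -0.0001] F [0.64 0.48 0.93] M [ 0.04 -0.04 -0.02] gap 0.0100
0.5764072298415679 0.3078370772791395
```

View pics/v10.png

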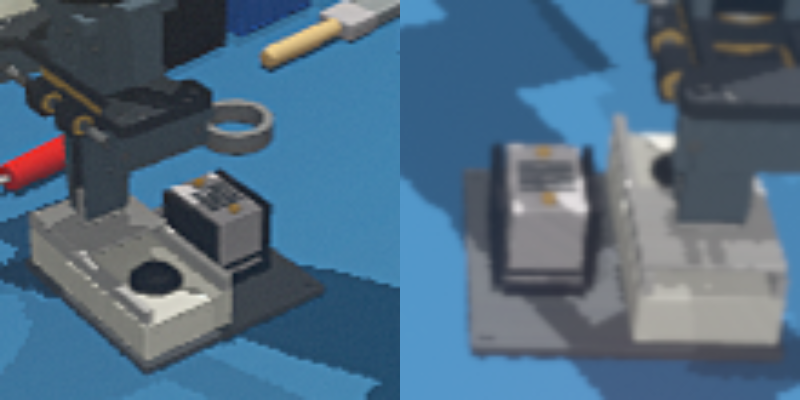

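The cover is open to about 69 mm, and the side view shows the black button exposed at (155,278). I'll let go of the tab and move over the button.

move_arm --series '[[4.0, [0, 0, 0], [0, 0, 0]], [4.0, [0, 0, 0], [0, 0, 0]], [4.0, [0, 0, 0], [0, 0, 0]], [4.0, [0, 0, -0.8], [0, 0, 0]], [4.0, [0, 0, -1.2], [0, 0, 0]], [4.0, [0, 0, -1.2], [0, 0, 0]], [4.0, [0, 0, -1.2], [0, 0, 0]], [0, [0, -1.5, 0], [0, 0, 0]], [0, [0, -2.0, 0], [0, 0, 0]], [0, [0, -2.0, 0], [0, 0, 0]]]'

```text
t: 26.1
position: [0.5585, 0.2324, 0.1083]
orientation: [0.0, 0.754, 0.657, 0.001]
wrist_force: [0.1, -0.7, 0.5]
finger_gap: 0.0191
```

```bash
python3 -c "
from h import *
from m6 import ex,ey
st();p=get_state()['position'][:2];print(p@ex,p@ey);cap('wrist','w11')"
```

```text
t 26.10 pos [0.5585 0.2324 0.1083] phi -7.92 tilt [0.0015 0.0007] F [ 0.09 -0.75  0.45] M [-0.03  0.07 -0.04] gap 0.0191
0.5207529405425388 0.3078551355539878
```

View pics/w11.png

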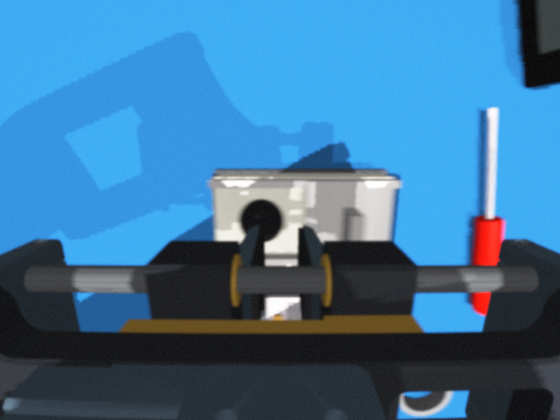

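```bash
python3 -c "
from h import *
from m6 import *
rep('button x',[(241,219),(283,219)],.046,(0,0),1,'w11')
rep('button y',[(262,199),(262,241)],.046,(0,0),1,'w11')
rep('cover x',[(303,190),(397,190)],.054,(0,0),1,'w11')
st()"
```

```text
button x len 0.0343 ang -8.0 mid [0.5442 0.2392 0.046 ] x' 0.5056 y' 0.3126
button y len 0.0357 ang -98.9 mid [0.544 0.238 0.046] x' 0.5056 y' 0.3114
cover x len 0.0728 ang -7.9 mid [0.6159 0.2549 0.054 ] x' 0.5744 y' 0.3381
t 26.15 pos [0.5547 0.2325 0.1081] phi -7.87 tilt [-0.0031 -0.0001] F [-4.18 -0.5   0.38] M [-0.02  0.18  0.05] gap 0.0148
```

move_arm --series '[[0, [0, -0.7, 0], [0, 0, 0]], [0, [0, -0.7, 0], [0, 0, 0]], [0, [0, 0, 0.5], [0, 0, 0]], [0, [0, 0, 1.0], [0, 0, 0]], [0, [0, 0, 1.1], [0, 0, 0]], [0, [0, 0, 1.1], [0, 0, 0]], [0, [0, 0, 1.1], [0, 0, 0]], [0, [0, 0, 0.6], [0, 0, 0]], [0, [0, 0, 0], [0, 0, 0]], [0, [0, 0, 0], [0, 0, 0]]]'

```text
t: 27.15
position: [0.545, 0.2342, 0.053]
orientation: [0.0, 0.754, 0.657, 0.0]
wrist_force: [0.2, 0.3, 0.5]
finger_gap: 0.0005
```

```bash
python3 -c "
from h import *
from m6 import ex,ey
st();p=get_state()['position'][:2];print(p@ex,p@ey);cap('side','s12');cap('scene','c12')
b=cv2.imread('pics/s12.png')[165:275,200:310];c=cv2.imread('pics/c12.png')[170:270,280:380]
cv2.imwrite('pics/v12.png',np.hstack([cv2.resize(b,(400,400)),cv2.resize(c,(400,400))]))"
```

```text
t 27.15 pos [0.545  0.2342 0.053 ] phi -7.90 tilt [0.0002 0.    ] F [0.22 0.26 0.53] M [ 0.01 -0.01 -0.  ] gap 0.0005
0.5071196597055099 0.3077915361291749
```

View pics/v12.png

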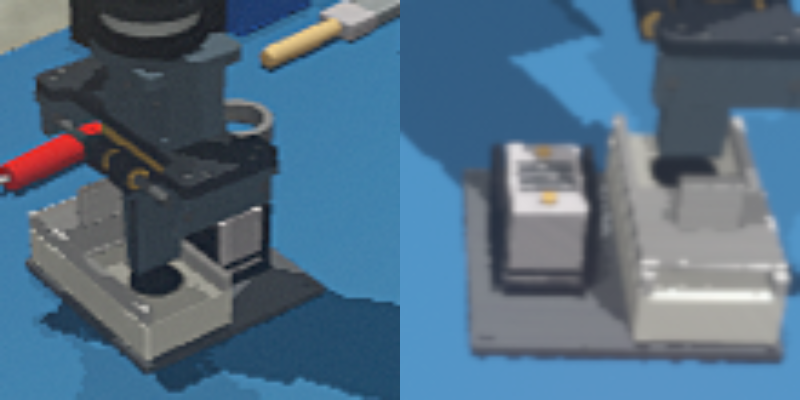

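The fingertips are right above the button and the cover is still open. Pressing slowly.

move_arm --series '[[0, [0, 0, 0.3], [0, 0, 0]], [0, [0, 0, 0.2], [0, 0, 0]], [0, [0, 0, 0.2], [0, 0, 0]], [0, [0, 0, 0.2], [0, 0, 0]], [0, [0, 0, 0.15], [0, 0, 0]], [0, [0, 0, 0.1], [0, 0, 0]], [0, [0, 0, 0.1], [0, 0, 0]], [0, [0, 0, 0], [0, 0, 0]], [0, [0, 0, 0], [0, 0, 0]], [0, [0, 0, 0], [0, 0, 0]]]'

```text
t: 28.25
position: [0.5448, 0.2342, 0.0407]
orientation: [0.0, 0.754, 0.657, 0.0]
wrist_force: [-0.9, 0.0, 4.0]
finger_gap: 0.0009
```

```bash
python3 -c "
from h import *
st()"
```

```text
t 28.25 pos [0.5448 0.2342 0.0407] phi -7.90 tilt [0.0002 0.0001] F [-0.94  0.05  3.97] M [-0.04  0.17 -0.05] gap 0.0009
```

4.0 N at 0.0407 m, so it's nearly down. A little more, to the stop.

move_arm --series '[[0, [0, 0, 0.05], [0, 0, 0]], [0, [0, 0, 0.05], [0, 0, 0]], [0, [0, 0, 0.05], [0, 0, 0]], [0, [0, 0, 0], [0, 0, 0]], [0, [0, 0, 0], [0, 0, 0]], [0, [0, 0, 0], [0, 0, 0]], [0, [0, 0, 0], [0, 0, 0]], [0, [0, 0, 0], [0, 0, 0]], [0, [0, 0, 0], [0, 0, 0]], [0, [0, 0, 0], [0, 0, 0]]]'

```text
t: 29.25
position: [0.5449, 0.2342, 0.0402]
orientation: [0.0, 0.754, 0.657, 0.0]
wrist_force: [-2.5, -0.9, 10.0]
finger_gap: 0.0004
```

```bash
python3 -c "
from h import *
st()"
```

```text
t 29.25 pos [0.5449 0.2342 0.0402] phi -7.90 tilt [0.0006 0.0002] F [-2.47 -0.86 10.02] M [-0.25  0.55 -0.03] gap 0.0004
```

The stop is reached (10 N, 0.0402 m). Up, and back over the tab.

move_arm --series '[[0, [0, 0, -0.5], [0, 0, 0]], [0, [0, 0, -1.2], [0, 0, 0]], [0, [0, 0, -1.5], [0, 0, 0]], [4.5, [0, 0, -1.5], [0, 0, 0]], [4.5, [0, 0, -1.5], [0, 0, 0]], [4.5, [0, 0.7, -0.8], [0, 0, 0]], [4.5, [0, 1.7, 0], [0, 0, 0]], [4.5, [0, 1.7, 0], [0, 0, 0]], [4.5, [0, 1.7, 0], [0, 0, 0]], [4.5, [0, 1.1, 0], [0, 0, 0]]]'

```text
t: 30.25
position: [0.6146, 0.2244, 0.1088]
orientation: [0.0, 0.754, 0.657, 0.0]
wrist_force: [0.4, 0.5, 0.7]
finger_gap: 0.0451
```

```bash
python3 -c "
from h import *
from m6 import ex,ey
cap('side','s13');st();p=get_state()['position'][:2];print(p@ex,p@ey);cap('scene','c13');cap('wrist','w13')
st()
b=cv2.imread('pics/s13.png')[165:275,200:310];c=cv2.imread('pics/w13.png')[140:280,180:320]
cv2.imwrite('pics/v13.png',np.hstack([cv2.resize(b,(400,400)),cv2.resize(c,(400,400))]))"
```

```text
t 30.30 pos [0.616  0.2242 0.1087] phi -7.95 tilt [0.0022 0.    ] F [3.   0.25 0.24] M [ 0.03 -0.08  0.01] gap 0.0451
0.5788382007053536 0.3077314449412812
t 30.40 pos [0.6134 0.2244 0.1086] phi -7.93 tilt [-0.0008 -0.0002] F [ 0.14 -0.37  0.43] M [-0.02  0.01 -0.04] gap 0.0449
```

View pics/v13.png

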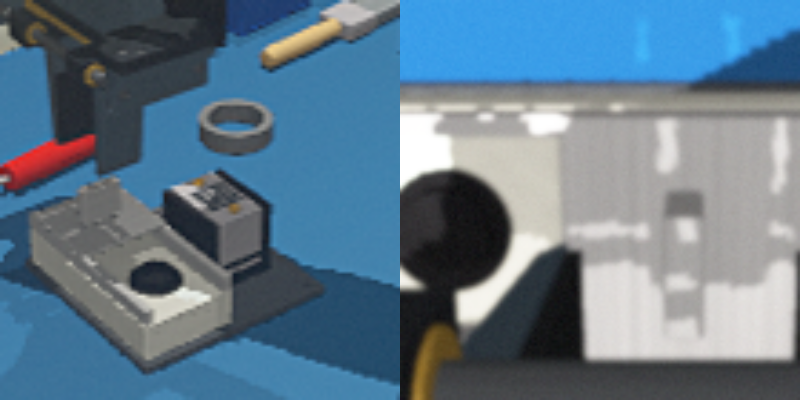

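The button has sprung back, and the tab (crop column 685, near image column 280) is centred between the fingers. I'll descend and grip it.

move_arm --series '[[4.5, [0, 0, 1.2], [0, 0, 0]], [4.5, [0, 0, 1.2], [0, 0, 0]], [4.5, [0, 0, 1.2], [0, 0, 0]], [4.5, [0, 0, 1.0], [0, 0, 0]], [0.5, [0, 0, 0], [0, 0, 0]], [0.5, [0, 0, 0], [0, 0, 0]], [0.5, [0, 0, 0], [0, 0, 0]], [0.5, [0, 0, 0], [0, 0, 0]], [0.5, [0, 0, 0], [0, 0, 0]], [0.5, [0, 0, 0], [0, 0, 0]]]'

```text
t: 31.4
position: [0.6136, 0.2248, 0.0637]
orientation: [0.0, 0.754, 0.657, 0.001]
wrist_force: [1.2, -1.4, 2.0]
finger_gap: 0.0102
```

```bash
python3 -c "
from h import *
from m6 import ex,ey
st();p=get_state()['position'][:2];print(p@ex,p@ey)"
```

```text
t 31.40 pos [0.6136 0.2248 0.0637] phi -7.90 tilt [0.0013 0.0004] F [ 1.18 -1.37  1.99] M [ 0.04  0.   -0.  ] gap 0.0102
0.576314801063086 0.30798511279356444
```

move_arm --series '[[0.5, [0, -0.4, 0], [0, 0, 0]], [0.5, [0, -0.9, 0], [0, 0, 0]], [0.5, [0, -0.9, 0], [0, 0, 0]], [0.5, [0, -0.9, 0], [0, 0, 0]], [0.5, [0, -0.9, 0], [0, 0, 0]], [0.5, [0, -0.9, 0], [0, 0, 0]], [0.5, [0, -0.9, 0], [0, 0, 0]], [0.5, [0, -0.6, 0], [0, 0, 0]], [0.5, [0, -0.3, 0], [0, 0, 0]], [0.5, [0, 0, 0], [0, 0, 0]]]'

```text
t: 32.4
position: [0.5456, 0.2342, 0.0636]
orientation: [-0.0, 0.754, 0.657, -0.0]
wrist_force: [-1.1, -0.1, 7.3]
finger_gap: 0.0094
```

```bash
python3 -c "
from h import *
from m6 import ex,ey
st();p=get_state()['position'][:2];print(p@ex,p@ey)"
```

```text
t 32.40 pos [0.5456 0.2342 0.0636] phi -7.88 tilt [-0.0005  0.0003] F [-1.09 -0.14  7.31] M [0.04 0.07 0.01] gap 0.0094
0.5076613204215078 0.307863024601431
```

move_arm --series '[[0.5, [0, -0.05, 0], [0, 0, 0]], [0.5, [0, -0.05, 0], [0, 0, 0]], [0.5, [0, -0.05, 0], [0, 0, 0]], [0.5, [0, -0.05, 0], [0, 0, 0]], [0.5, [0, 0, 0], [0, 0, 0]], [0.5, [0, 0, 0], [0, 0, 0]], [0.5, [0, 0, 0], [0, 0, 0]], [0.5, [0, 0, 0], [0, 0, 0]], [0.5, [0, 0, 0], [0, 0, 0]], [0.5, [0, 0, 0], [0, 0, 0]]]'

```text
t: 33.4
position: [0.5444, 0.2343, 0.0636]
orientation: [0.0, 0.754, 0.657, 0.0]
wrist_force: [0.4, -1.4, 5.9]
finger_gap: 0.01
```

```bash
python3 -c "
from h import *
from m6 import ex,ey
st();p=get_state()['position'][:2];print(p@ex,p@ey)"
```

```text
t 33.40 pos [0.5444 0.2343 0.0636] phi -7.89 tilt [0.0006 0.0003] F [ 0.45 -1.38  5.9 ] M [-0.09 -0.18 -0.03] gap 0.0100
0.5065104978116117 0.3078356162460633
```

move_arm --series '[[0.5, [0, -0.05, 0], [0, 0, 0]], [0.5, [0, -0.05, 0], [0, 0, 0]], [0.5, [0, -0.05, 0], [0, 0, 0]], [0.5, [0, -0.05, 0], [0, 0, 0]], [0.5, [0, 0, 0], [0, 0, 0]], [0.5, [0, 0, 0], [0, 0, 0]], [0.5, [0, 0, 0], [0, 0, 0]], [0.5, [0, 0, 0], [0, 0, 0]], [0.5, [0, 0, 0], [0, 0, 0]], [0.5, [0, 0, 0], [0, 0, 0]]]'

```text
t: 34.4
position: [0.5443, 0.2344, 0.0636]
orientation: [0.001, 0.754, 0.657, 0.001]
wrist_force: [5.5, -1.7, 3.7]
finger_gap: 0.0096
```

```bash
python3 -c "
from h import *
from m6 import ex,ey
st();p=get_state()['position'][:2];print(p@ex,p@ey)"
```

```text
t 34.40 pos [0.5443 0.2344 0.0636] phi -7.88 tilt [0.0036 0.0003] F [ 5.46 -1.66  3.72] M [-0.38 -0.93  0.01] gap 0.0096
0.5063459242267931 0.3078793396689606
```

The cover is against its stop: no movement and 5.5 N. I'll ease off, open, rise and back away to check.

move_arm --series '[[0.5, [0, 0.1, 0], [0, 0, 0]], [4.5, [0, 0.1, 0], [0, 0, 0]], [4.5, [0, 0, 0], [0, 0, 0]], [4.5, [0, 0, 0], [0, 0, 0]], [4.5, [0, 0, 0], [0, 0, 0]], [4.5, [0, 0, -0.8], [0, 0, 0]], [4.5, [0, 0, -1.5], [0, 0, 0]], [4.5, [0, 0, -2.0], [0, 0, 0]], [4.5, [0, 0, -2.5], [0, 0, 0]], [4.5, [-1.5, 0, -2.5], [0, 0, 0]]]'

```text
t: 35.4
position: [0.5428, 0.2204, 0.1573]
orientation: [-0.0, 0.754, 0.657, 0.0]
wrist_force: [0.6, -0.1, -1.1]
finger_gap: 0.0447
```

move_arm --series '[[4.5, [-2.5, 0.4, -2.0], [0, 0, 0]], [4.5, [-2.5, 0.6, -1.5], [0, 0, 0]], [4.5, [-2.5, 0.6, -1.0], [0, 0, 0]], [4.5, [-2.5, 0.6, 0], [0, 0, 0]], [4.5, [-2.5, 0.6, 0], [0, 0, 0]], [4.5, [-2.0, 0.4, 0], [0, 0, 0]], [4.5, [-1.5, 0.2, 0], [0, 0, 0]], [4.5, [0, 0, 0], [0, 0, 0]], [4.5, [0, 0, 0], [0, 0, 0]], [4.5, [0, 0, 0], [0, 0, 0]]]'

```text
t: 36.4
position: [0.5544, 0.057, 0.2011]
orientation: [-0.0, 0.754, 0.657, 0.0]
wrist_force: [0.0, 0.2, 0.3]
finger_gap: 0.0452
```

```bash
python3 -c "
from h import *
st();cap('wrist','w14');cap('side','s14');cap('scene','c14');st()
a=cv2.imread('pics/w14.png')[0:220,130:430];b=cv2.imread('pics/s14.png')[190:270,200:300];c=cv2.imread('pics/c14.png')[180:270,280:380]
h=np.zeros((560,800,3),np.uint8);h[:367,:500]=cv2.resize(a,(500,367),interpolation=cv2.INTER_CUBIC);h[:240,500:]=cv2.resize(b,(300,240));h[250:520,500:]=cv2.resize(c,(300,270));cv2.imwrite('pics/v14.png',h)"
```

```text
t 36.40 pos [0.5544 0.057  0.2011] phi -7.86 tilt [0.0001 0.0005] F [0.03 0.2  0.25] M [ 0.01  0.05 -0.01] gap 0.0452
t 36.55 pos [0.5544 0.057  0.201 ] phi -7.84 tilt [-0.0001  0.0002] F [-0.1  -0.34  0.5 ] M [-0.04  0.02 -0.04] gap 0.0452
```

View pics/v14.png

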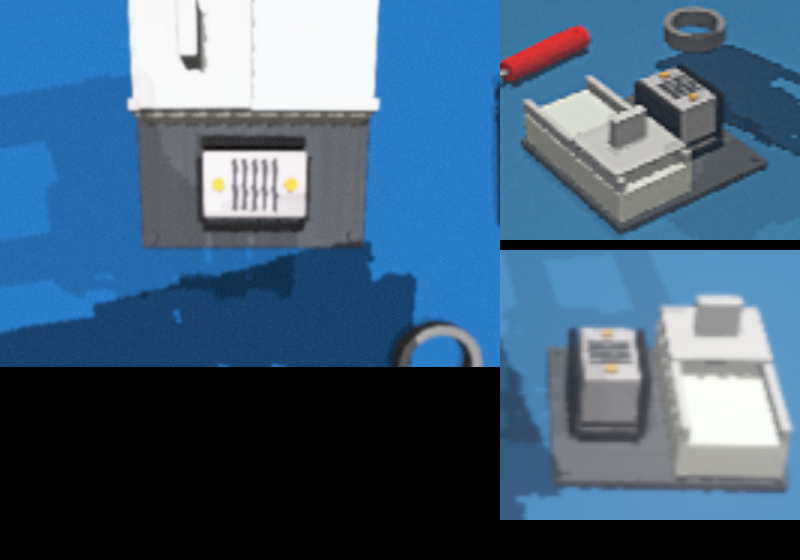

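View pics/c14.png

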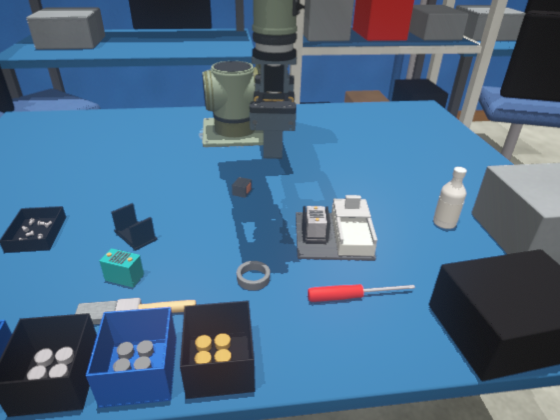

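```bash
python3 - <<'E'
from studs import *
from m6 import rep,ex,ey
w=studs('w14',(240,90,330,130)); P=plane('w14',w,0.0605);m=P.mean(0)[:2];d=P[0]-P[1];print('module',m@ex,m@ey,np.degrees(np.arctan2(d[1],d[0])))
rep('cover right edge',[(252,20),(252,100)],.054,(130,0),5/3,'w14')
rep('tab bottom top-face x',[(181,50),(199,50)],.082,(130,0),5/3,'w14')
rep('base',[(145,245),(364,245)],.008,(130,0),5/3,'w14')
# scene: compare bystanders
a=cv2.imread('pics/scene0.png');b=cv2.imread('pics/c14.png')
d=cv2.absdiff(a,b).max(2)
for n,(x0,y0,x1,y1) in dict(transf=(230,178,256,198),tape=(235,260,272,292),sd=(305,282,416,304),brush=(76,296,196,324),bottle=(432,165,468,230),green=(98,246,146,288)).items(): print(n,d[y0:y1,x0:x1].mean().round(1),int((d[y0:y1,x0:x1]>60).sum()))
E
```

```text
w14 [([304.27, 110.15], 33), ([260.47, 110.16], 32)]
module 0.5426394316912561 0.22904005931356136 -7.9100661014087255
cover right edge len 0.0427 ang -97.9 mid [0.5776 0.22   0.054 ] x' 0.5414 y' 0.2982
tab bottom top-face x len 0.0095 ang -8.2 mid [0.5447 0.2215 0.082 ] x' 0.5086 y' 0.2951
base len 0.1580 ang -7.9 mid [0.5647 0.1134 0.008 ] x' 0.5434 y' 0.1909
transf 1.6 0
tape 17.8 189
sd 0.7 0
brush 0.6 0
bottle 0.5 0
green 0.9 0
```

```bash
python3 -c "
from h import *
print(job_done());st()"
```

```text
the job is handed in; nothing more can be done
None
the job is handed in; nothing more can be done
```

The module is in the nest, the button has been pressed, the cover is shut again, and I handed the job in at about 36.6 s of the 72 s allowed. No verdict was reported.

**What I did:**
- I took the module out of the cradle by its long sides and set it upright on the clear strip of bench.
- I took it again by its ends, lowered it into the nest and released it.
- I slid the cover open by its tab to about 69 mm, pressed the button to its stop (10 N) and saw it spring back. Then I slid the cover shut against its stop (5.5 N).

**Last checks before handing in:**
- **Module:** within 0.5 mm of the nest centre in plan, both measured with the wrist camera, and square to the nest within 0.1°. It looks upright, and two views right after release put the stud tops at about 58 to 59 mm against the expected 60 to 61 mm, within camera accuracy.
- **Cover:** the right edge measured within 0.1 mm of shut. The tab read about 1 mm from shut, within camera accuracy.
- **Robot:** the gripper was clear of everything, with wrist force near zero.
- **Other things on the bench:** the transformer, screwdriver, brush, bottle and turquoise block show no change from the first picture. The tape's pixels differ, but it appears in the same place, so I take that to be a changed shadow.

**Disagreement:** the wrist camera reads about 1.7 mm too far along the tool's x. The scene and side cameras differ from it by up to about 5 mm along the station's x. I placed the module by relative displacement, on which the cameras agreed within about 2 mm.

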